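Load the orange sensor carriage on the arc rail

ROBOT

A 7-joint arm with a two-finger parallel gripper is mounted at the origin on the work surface. World frame = base frame: x ahead of the robot, y to its left, z up, the work surface at z = 0. Lengths are in m, angles in rad, forces in N, time in s.
With the tool pointing down it reaches from about 0.425 to 0.875 m from the base axis. Payload 4.7 kg.
Tool frame: the origin (TCP) lies midway between the tips of the shut fingers; the grasp point (between the pads) lies 19 mm behind it; x points along the fingers, y is the direction in which the jaws open and shut, and the axes are right-handed (so a half turn about x gives the same grasp; the last joint's range is limited). The gripper opens to 87 mm and grips with 3 to 60 N. Pads are 19 mm wide; open, the fingers measure 117 mm over their backs; the gripper's body (75 mm by 190 mm) begins 51 mm behind the grasp point.
Start: joints at [-1.098, 0.321, -0.07, 1.45, 0.023, 1.371, -0.057], TCP at [0.288, 0.583, 0.223] pointing down, gripper open.
Joint ranges: [-2.86, 2.86], [-0.3, 2.09], [-1.38, 1.24], [0.06, 2.45], [-1.56, 4.7], [0.09, 2.05], [-2.69, 2.69]. Speed limits (rad/s): [2.57, 2.57, 3.14, 3.14, 3.14, 3.14, 3.14].

INTERFACE

Orientations are given as a rotation vector (axis times angle).
In Python, from bench import ctrl gives the robot as it stands. The module is installed in compiled form; this text tells all that it offers.
- The arm moves only by the shell command python3 -m jog 'ROWS' [FORCE]. ROWS is JSON, a list of rows, each an object with "rot": the turn, a rotation vector about the tool's x, y, z in units of 5 degrees (1.0 is 5 degrees), a list of three; "travel": the shift along the tool's x, y, z in units of 0.3 m (1.0 is 0.3 m), a list of three; "jaw": the closure, from -1 (fully open) to 1 (shut), so that 0 is half open. In form: [{"rot": [ax, ay, az], "travel": [tx, ty, tz], "jaw": jaw}, ...]. A call has 1 to 8 rows; each row shifts and turns the commanded pose from where the row before left it, along the tool's axes as they then stand; what a row does not reach is not made up. A row lasts 1/10 s, in which the tool goes at most 50 mm and 8.59 degrees, less where a joint would pass 70% of its speed; a pose out of reach is approached as far as the arm can. A call with a number of a shift or a turn outside -1 to 1 is refused whole. A call with a gripper value outside its range is refused whole. The fingers move at their own pace and stop on an object; FORCE is the grip in N (left out, the last holds). Time passes only in rows, so rows that do not move let the fingers close. It gives the time, the measured TCP pose, the force and the opening at its end, in the units of the state.
- ctrl.get_state(): the state, without advancing time (a new reading comes with each control period).
- ctrl.get_image(name): name is "scene" or "top"; returns the picture (480x640x3 uint8, red, green, blue); there is no depth.
- ctrl.camera_model(name): a dict with "mtx" (3x3 intrinsics, pixels), "extrinsics" (4x4, takes a point from world to camera coordinates). Camera axes: x right, y up, looking along -z (the intrinsics and any distortion apply to the point x, -y, -z); pixel columns grow to the right and rows downward; lengths in m; the calibration is good to about 2 mm. A picture is of the moment at which its call begins. camera_model takes no time and is no camera call.
- ctrl.close_job(): hands the job in, once; it reports no verdict.
The state is a dict: "time": time; "joint_positions": joint angles; "qd": joint speeds; "joint_torque": joint torques, N m; "position": TCP position; "tool_rot": TCP orientation; "ft_force": force on the tool from outside, world axes, zero at the start; "torque": the same for the moment, N m; "grip_width": opening from 0.0 (shut) to 1.0 (fully open).
Only numpy, scipy, OpenCV 4.12 (cv2) and the standard library are available. Lean on these libraries where they do the work, as an engineer would, in place of code of your own. Each camera call takes 0.05 s, during which the arm holds its last target.

TASK

Take the sensor carriage with the orange grip out of the storage rack and stand it upright on the black rubber pad, letting go of it so that you can take it again across the narrow sides of its grip. Then thread it onto the free end of the curved steel rod with its lens side towards the lamp in the middle of the arc, slide it round the bend until it is fully home against the aluminium end pillar, and let it hang there; last, swing the red keeper arm fully across the rod behind it. Leave the blue carriage and the other things on the bench undisturbed.

Things in the scene. Friction and masses are not known exactly. Their poses are not given: they have to be found in the camera images.
- carriage: Sensor carriage with ORANGE grip, loose, about 0.35 kg. Origin: centre of its underside, z up. A grey block 50 x 50 x 66 mm (x, y, z) carries the grip: 50 mm long in x, 32 mm wide in y, from z = 66 to 116 mm. A 23 mm bore runs through the block along x at y = 0, z = 42 mm. Lens on the +y side; a white stripe on top lies along the +y edge. Starts standing in either rack slot, x axis as the rack's.
- carriage_bore (a point): Centre of the orange carriage's bore, 42 mm above its underside (axes as the carriage). Let go on the rod, the carriage hangs upright with this point about 5.5 mm below the rod's axis, clear of the board.
- carriage_lens (a point): Lens on the orange carriage's +y face, 25 mm from the bore centre, 42 mm above its underside.
- spare: A like carriage with BLUE grip, in the rack's other slot; same shape and origin. To be left alone.
- rack: Fixed rack, black base 110 x 140 x 12 mm, origin: centre of its underside. The carriages stand on the base (12 mm up) at y = +32 and -32 mm. Grey walls 8 mm thick, 44 mm long in x, up to z = 110 mm, at y = -64, 0, 64 mm leave no room for fingers beside a grip in y: take a carriage by the two ends of its grip (closing along x on the 50 mm length) and lift it straight up.
- pad: Fixed black rubber pad 110 x 110 x 4 mm lying on the bench, origin at the centre of its underside.
- rail: Fixed arc rail. Origin: centre of the arc at bench height, z up. The 12 mm steel rod, axis 95 mm above the bench, runs from its free end straight in +x along y = -120 to (0,-120) mm, then on an arc of 120 mm radius about the origin, turning left, to (120,0), then straight in +y to the pillar. Plywood board 15 mm thick (x -60..200, y -150..110 mm). Lamp, 40 mm wide, 124 mm tall, at the origin.
- rail_tip (a point): Very end of the rod's free round end, on its axis, at the rail's (-56,-120) mm, 95 mm up (axes as the rail). Thread the bore on here, moving in +x; nothing supports the rod but the far pillar.
- rail_home (a point): On the rod's axis at the rail's (120,35) mm, 95 mm up: where the bore centre lies in plan when the carriage's end face is flush on the pillar (axes as the rail: the rod runs along y here, the lamp side is -x). The aluminium pillar spans the rail's x 90..150, y 60..100 mm, up to z = 160 mm, so a finger does not fit between it and a home grip.
- keeper (a joint): Red keeper arm on an upright post, turning level; radians. 0 = open, pointing along the rail's -y; grows clockwise seen from above to 1.57 = straight across the rod (pointing along the rail's -x) just behind a home carriage; stop at 1.6. Takes about 1 N at the peg, stays where left, starts at 0 to 0.25. The arm is 10 mm wide, spans z = 122..136 mm and reaches 86 mm from the post.
- keeper_peg (a point): Top centre of the black upright peg on the keeper arm: 14 mm diameter, rising from the arm (z = 136 mm) to z = 183 mm, 65 mm from the pivot. Push or pinch it from above.
- keeper_pivot (a point): Point on the keeper's turning axis, at the rail's (175,-8) mm, 122 mm above the bench (axes as the rail).
- meter: Black hand-held multimeter lying flat, 150 x 80 x 42 mm, origin at the centre of its underside. To be left alone.
- pcb_stand: Cork block 110 x 130 mm with two posts and a green circuit board, 95 mm tall, origin at the centre of its underside. To be left alone.
- driver: Screwdriver 180 mm long lying on the bench. To be left alone.
- tray: Yellow parts tray 100 x 160 x 35 mm. To be left alone.
- spool: Grey spool, 60 mm diameter, 50 mm tall. To be left alone.
- spray: Spray can, 52 mm diameter, 150 mm tall. To be left alone.
Mind the look-alikes: they are no part of the job. What is shaped like the carriage but pink is not meant.

How it is judged:
By the outcome, as a careful person would: the job done as asked, in the order asked, and still so for the second after the job is handed in, with the robot touching nothing.
It also fails if it takes over 72 s, if anything falls off the work surface, if the arm or the gripper's body presses on something with over 40 N, if the wrist force passes 120 N, or if a joint passes its speed limit or range.

## Working session

There is one attempt and no reset: what is moved stays moved. The work goes in short steps, Python scripts to look and compute and a shell command to move; the robot and the scene stay as the last step left them, time stands still between calls to the robot, and variables do not carry over. Pictures are saved under pics/ and viewed, and the job is handed in when it is done.

```bash
ls; mkdir -p pics; python3 - <<'E'
from bench import ctrl
import cv2
s=ctrl.get_state(); print(s)
for n in ("scene","top"):
    im=ctrl.get_image(n); cv2.imwrite(f"pics/{n}0.png",im[:,:,::-1])
    m=ctrl.camera_model(n); print(n,m)
E
```

```text
pics
{'time': 0.0, 'joint_positions': array([-1.0978607 ,  0.32185755, -0.07008438,  1.45170456,  0.02261786,
        1.37082036, -0.05689128]), 'qd': array([-0.00328621, -0.00030397,  0.00244858, -0.0012054 , -0.00068939,
       -0.00042468, -0.00022788]), 'joint_torque': array([ 1.54780682e-04, -4.91289032e+01, -4.04086858e-01, -3.12533534e+01,
       -6.38471358e-02,  4.34034888e-02,  1.75777309e-04]), 'position': array([0.28768363, 0.58222597, 0.22142427]), 'tool_rot': array([ 0.35821697,  1.54103194, -0.36133988]), 'ft_force': array([-0.06655897,  0.06911105,  0.54663128]), 'torque': array([0.05988784, 0.02575056, 0.01822498]), 'grip_width': 1.0004167470190446}
scene {'mtx': array([[586.61622102,   0.        , 336.47973146],
       [  0.        , 586.61622102, 239.37715472],
       [  0.        ,   0.        ,   1.        ]]), 'extrinsics': array([[-0.63999043,  0.7682122 ,  0.01619433,  0.34699499],
       [-0.66162823, -0.56166842,  0.49676622,  0.26400906],
       [ 0.39071772,  0.307211  ,  0.86773329, -1.89728073],
       [ 0.        ,  0.        ,  0.        ,  1.        ]])}
top {'mtx': array([[534.60018624,   0.        , 329.46404183],
       [  0.        , 534.60018624, 225.63048048],
       [  0.        ,   0.        ,   1.        ]]), 'extrinsics': array([[ 0.01977811, -0.99966352, -0.01678315, -0.01999585],
       [ 0.98161945,  0.01622859,  0.19015756, -0.51369695],
       [-0.18982121, -0.02023562,  0.98161012, -1.30217589],
       [ 0.        ,  0.        ,  0.        ,  1.        ]])}
```

View pics/scene0.png

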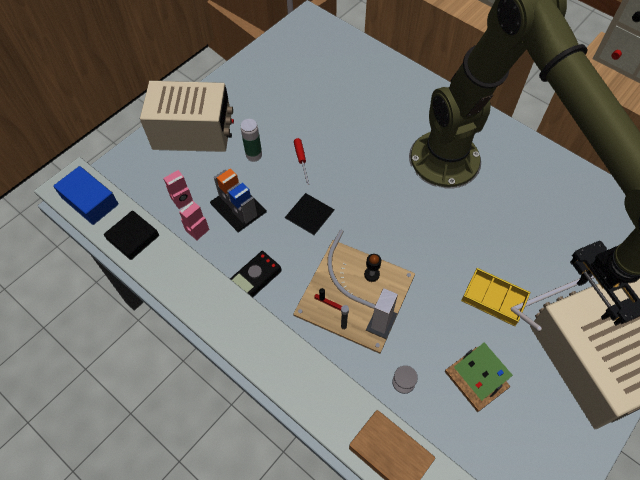

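View pics/top0.png

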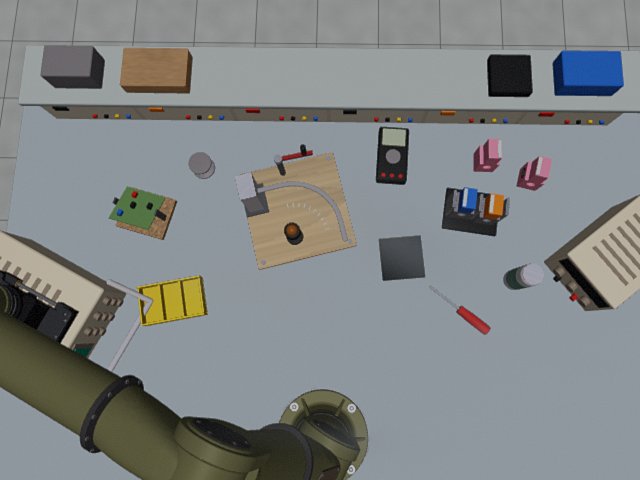

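The candidates for the orange carriage are:
- the orange grip in the rack: top (494,205), scene (228,180)
- the blue spare: top (466,200)
- two pink look-alikes: top (488,155) and (535,172)

By the description I choose the orange one in the rack. Next I check it with close crops.

```bash
cat > h.py <<'E'
import numpy as np, cv2
from bench import ctrl
from scipy.spatial.transform import Rotation as R
from scipy.optimize import least_squares
def cam(n):
    m=ctrl.camera_model(n); return m["mtx"],m["extrinsics"]
F=np.diag([1.,-1,-1])
def proj(n,P):
    K,E=cam(n); P=np.atleast_2d(P); c=(F@(E[:3,:3]@P.T+E[:3,3:4]))
    r,_=cv2.Rodrigues(F@E[:3,:3]); 
    p,_=cv2.projectPoints(P.astype(float),r,F@E[:3,3],K,None); return p[:,0]
def ray(n,uv,z):
    K,E=cam(n); d=(F@E[:3,:3]).T@np.linalg.inv(K)@np.array([uv[0],uv[1],1.]); o=-E[:3,:3].T@E[:3,3]
    return o+d*(z-o[2])/d[2]
def crop(src,dst,x0,y0,x1,y1,s):
    im=cv2.imread(src)[y0:y1,x0:x1]; cv2.imwrite(dst,cv2.resize(im,None,fx=s,fy=s,interpolation=cv2.INTER_CUBIC))
E
python3 - <<'E'
from h import *
crop("pics/top0.png","pics/c1.png",430,170,530,245,8)
crop("pics/scene0.png","pics/c2.png",200,150,280,240,6)
crop("pics/top0.png","pics/c3.png",225,140,365,275,4)
crop("pics/scene0.png","pics/c4.png",285,220,425,355,4)
crop("pics/top0.png","pics/c5.png",370,225,435,290,8)
E
```

```text
(no output)
```

View pics/c1.png

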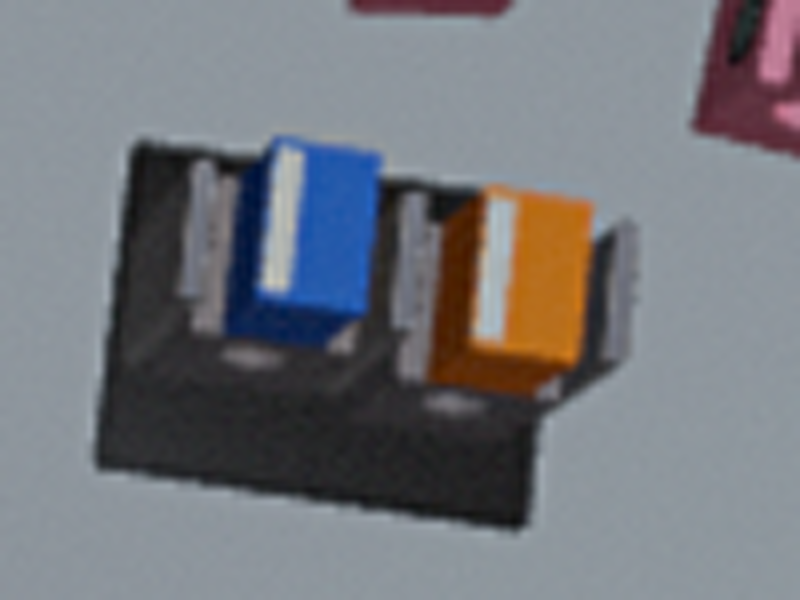

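View pics/c2.png

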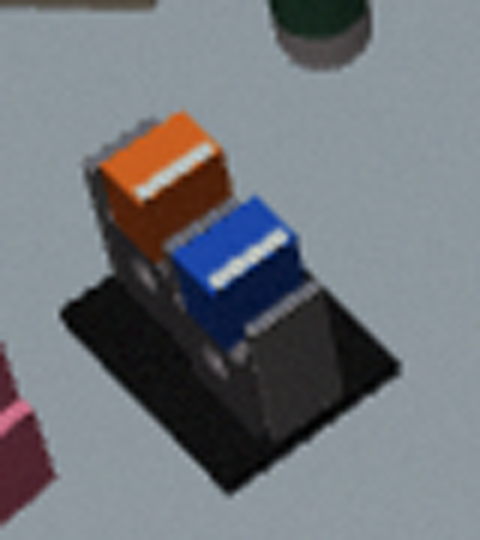

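View pics/c3.png

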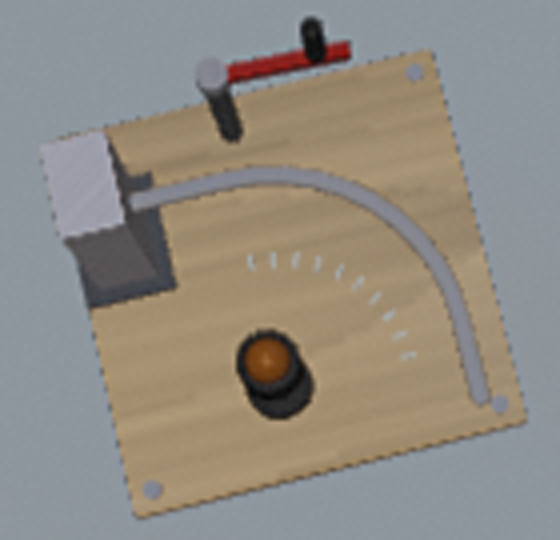

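View pics/c4.png

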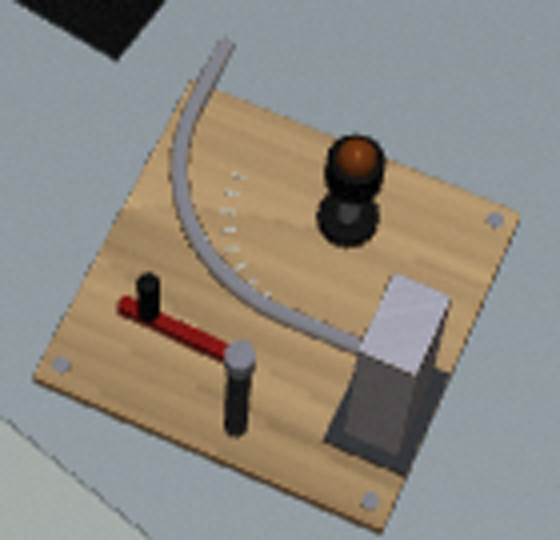

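View pics/c5.png

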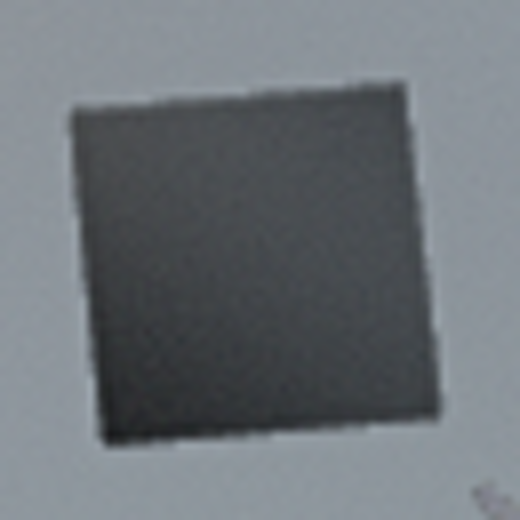

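```bash
cat >> h.py <<'E'
def un(uv,x0,y0,s): 
    uv=np.array(uv,float); return (uv+.5)/s-.5+np.array([x0,y0])
def fit(obs,g):
    # obs: list (cam, model pt (m), uv); pose x,y,yaw on bench
    def T(p,P): c,s=np.cos(p[2]),np.sin(p[2]); return np.array([p[0]+c*P[0]-s*P[1],p[1]+s*P[0]+c*P[1],P[2]])
    def f(p): return np.concatenate([proj(n,T(p,P))[0]-uv for n,P,uv in obs])
    r=least_squares(f,g,loss='soft_l1'); return r.x,f(r.x).reshape(-1,2)
E
python3 - <<'E'
from h import *
np.set_printoptions(precision=4,suppress=True)
A=lambda l,n,x0,y0,s:[(n,np.array(P)/1000,un(uv,x0,y0,s)) for P,uv in l]
rt=A([((200,-150,15),(428,52)),((-60,-150,15),(525,420)),((-60,110,15),(137,517)),((150,100,160),(40,147)),((150,60,160),(103,130)),((90,60,160),(125,222)),((90,100,160),(65,243)),((-56,-120,95),(487,404))],"top",225,140,4)
rs=A([((200,-150,15),(37,378)),((200,110,15),(383,530)),((-60,110,15),(520,215)),((-60,-150,15),(192,85)),((150,100,160),(415,375)),((150,60,160),(360,350)),((90,60,160),(397,275)),((90,100,160),(450,298)),((-56,-120,95),(230,37))],"scene",285,220,4)
for o in (rt,rs,rt+rs):
    p,r=fit(o,[.6,.05,0.2]); print("rail",p,np.degrees(p[2]));print(r.round(1).tolist())
kt=A([((55,70,12),(135,142)),((-55,70,12),(98,467)),((-55,-70,12),(525,527)),((25,-32+16,128),(487,187)),((25,-48,128),(595,205)),((-25,-48,128),(578,362)),((-25,-16,128),(472,342))],"top",430,170,8)
ks=A([((55,70,0),(230,494)),((-55,70,0),(400,370)),((55,-70,12),(60,312)),((25,-16,128),(140,201)),((25,-48,128),(98,165)),((-25,-48,128),(183,112)),((-25,-16,128),(217,150))],"scene",200,150,6)
for o in (kt,ks,kt+ks):
    p,r=fit(o,[.6,-.3,0.2]); print("rack",p,np.degrees(p[2]));print(r.round(1).tolist())
po=A([((55,55,4),(75,105)),((55,-55,4),(405,85)),((-55,-55,4),(440,418)),((-55,55,4),(103,443))],"top",370,225,8)
p,r=fit(po,[.5,-.1,0.]); print("pad",p,r.round(1).tolist())
E
```

```text
rail [0.4901 0.0785 0.2691] 15.418460081710743
[[0.4, -1.5], [1.2, -0.1], [-0.1, 0.7], [-0.4, -0.3], [0.3, -0.1], [0.4, 0.7], [-1.2, -0.4], [-0.5, 0.3]]
rail [0.4908 0.0866 0.2642] 15.138817896655164
[[-1.3, -0.3], [-0.0, 0.4], [0.7, -0.5], [-0.1, -1.7], [0.7, 0.6], [-0.4, 0.5], [-0.5, -0.6], [0.9, -0.2], [-0.2, 1.2]]
rail [0.4903 0.0829 0.2664] 15.264230415259588
[[-1.0, -1.5], [-0.5, 0.0], [-1.9, 0.6], [-2.1, -0.5], [-1.4, -0.3], [-1.4, 0.5], [-3.0, -0.6], [-2.4, 0.3], [-2.1, -1.1], [-0.8, -0.6], [-0.3, -1.5], [-1.0, -2.5], [-0.2, -0.5], [-1.3, -0.5], [-1.4, -1.6], [-0.0, -1.3], [-1.2, 0.4]]
rack [ 0.5637 -0.3769 -0.1452] -8.318874691757411
[[0.2, 0.1], [-0.4, 0.2], [0.4, 1.3], [0.1, -0.6], [0.0, -0.7], [-0.1, -0.2], [-0.3, 0.2]]
rack [ 0.5645 -0.3708 -0.1398] -8.010865261515574
[[0.2, 0.2], [0.8, 0.1], [-0.1, -1.1], [-0.6, 0.9], [-0.3, 0.1], [-0.5, -0.4], [0.6, -0.0]]Traceback (most recent call last):
  File "<stdin>", line 11, in <module>
  File "h.py", line 23, in fit
    r=least_squares(f,g,loss='soft_l1'); return r.x,f(r.x).reshape(-1,2)
    return func(*args, **kwargs)
    re
[... 1146 characters left out ...]
.atleast_1d(self.fun(x, *self.args, **self.kwargs))
                      ~~~~~~~~^^^^^^^^^^^^^^^^^^^^^^^^^^^^^^
    return np.atleast_1d(self.fun(x))
                         ~~~~~~~~^^^
    return self.f(x, *self.args, **self.kwargs)
           ~~~~~~^^^^^^^^^^^^^^^^^^^^^^^^^^^^^^
  File "h.py", line 22, in f
    def f(p): return np.concatenate([proj(n,T(p,P))[0]-uv for n,P,uv in obs])
                                     ~~~~^^^^^^^^^^
  File "h.py", line 9, in proj
    K,E=cam(n); P=np.atleast_2d(P); c=(F@(E[:3,:3]@P.T+E[:3,3:4]))
        ~~~^^^
  File "h.py", line 6, in cam
    m=ctrl.camera_model(n); return m["mtx"],m["extrinsics"]
ValueError: time passes only in moves, steps and waits
```

```bash
python3 - <<'E'
from bench import ctrl
import pickle
pickle.dump({n:(ctrl.camera_model(n)["mtx"],ctrl.camera_model(n)["extrinsics"]) for n in ("scene","top")},open("cam.pkl","wb"))
E
sed -i 's/^    m=ctrl.camera_model(n); return.*/    return CM[n]/; s/^def cam/import pickle; CM=pickle.load(open("cam.pkl","rb"))\ndef cam/' h.py
python3 - <<'E'
from h import *
np.set_printoptions(precision=4,suppress=True)
A=lambda l,n,x0,y0,s:[(n,np.array(P)/1000,un(uv,x0,y0,s)) for P,uv in l]
kt=A([((55,70,12),(135,142)),((-55,70,12),(98,467)),((-55,-70,12),(525,527)),((25,-32+16,128),(487,187)),((25,-48,128),(595,205)),((-25,-48,128),(578,362)),((-25,-16,128),(472,342))],"top",430,170,8)
ks=A([((55,70,0),(230,494)),((-55,70,0),(400,370)),((55,-70,12),(60,312)),((25,-16,128),(140,201)),((25,-48,128),(98,165)),((-25,-48,128),(183,112)),((-25,-16,128),(217,150))],"scene",200,150,6)
p,r=fit(kt+ks,[.6,-.3,0.2]); print("rack",p,np.degrees(p[2]));print(r.round(1).tolist())
po=A([((55,55,4),(75,105)),((55,-55,4),(405,85)),((-55,-55,4),(440,418)),((-55,55,4),(103,443))],"top",370,225,8)
p,r=fit(po,[.5,-.1,0.]); print("pad",p,r.round(1).tolist())
s=ctrl.get_state(); print(R.from_rotvec(s["tool_rot"]).as_matrix())
for n in CM: K,E=CM[n]; print(n,-E[:3,:3].T@E[:3,3])
E
```

```text
rack [ 0.5636 -0.3749 -0.1407] -8.062259962298846
[[-0.6, 0.3], [-1.1, 0.3], [-0.3, 1.2], [-0.8, -0.6], [-0.9, -0.8], [-0.8, -0.2], [-1.1, 0.2], [-0.6, -0.8], [-0.0, -0.8], [-0.8, -2.0], [-1.4, -0.1], [-1.1, -0.9], [-1.3, -1.3], [-0.2, -1.0]]
pad [ 0.4428 -0.1971  0.0865] [[-0.5, 0.0], [0.5, -0.4], [0.4, 0.3], [-0.4, 0.1]]
[[-0.0007  0.4428  0.8966]
 [-0.0015  0.8966 -0.4428]
 [-1.     -0.0017  0.0001]]
scene [1.1381 0.4646 1.5096]
top [ 0.2575 -0.038   1.3756]
```

```bash
python3 -m jog '[{"rot":[1,0,0],"travel":[-0.04,0,0],"jaw":-1},{"rot":[1,0,0],"travel":[-0.04,0,0],"jaw":-1},{"rot":[1,0,0],"travel":[-0.04,0,0],"jaw":-1},{"rot":[1,0,0],"travel":[-0.04,0,0],"jaw":-1},{"rot":[1,0,0],"travel":[-0.04,0,0],"jaw":-1},{"rot":[1,0,0],"travel":[-0.04,0,0],"jaw":-1},{"rot":[1,0,0],"travel":[-0.04,0,0],"jaw":-1},{"rot":[1,0,0],"travel":[-0.04,0,0],"jaw":-1}]' 20
python3 -m jog '[{"rot":[1,0,0],"travel":[0,0.1,0],"jaw":-1},{"rot":[1,0,0],"travel":[0,0.1,0],"jaw":-1},{"rot":[1,0,0],"travel":[0,0.1,0],"jaw":-1},{"rot":[1,0,0],"travel":[0,0.1,0],"jaw":-1},{"rot":[1,0,0],"travel":[0,0.1,0],"jaw":-1},{"rot":[1,0,0],"travel":[0,0.1,0],"jaw":-1},{"rot":[0.34,0,0],"travel":[0,0,0],"jaw":-1}]'
```

```text
time: 0.9
position: [0.2878, 0.5825, 0.3184]
tool_rot: [0.901, 1.376, -0.903]
ft_force: [0.6, -0.1, -0.8]
grip_width: 1.002
time: 1.6
position: [0.4679, 0.6146, 0.3158]
tool_rot: [1.315, 1.13, -1.318]
ft_force: [1.1, -1.1, -0.4]
grip_width: 1.001
```

```bash
cat >> h.py <<'E'
np.set_printoptions(precision=4,suppress=True)
def st(show=True):
    s=ctrl.get_state(); M=R.from_rotvec(s["tool_rot"]).as_matrix()
    if show: print("t %.2f"%s["time"],"pos",s["position"],"yaw %.2f"%np.degrees(np.arctan2(M[1,1],M[0,1])),"downerr",M[:,0].round(4)[:2],"F",s["ft_force"].round(1),"grip",round(s["grip_width"],3),"q",s["joint_positions"].round(2))
    return s,M
def go(target,yaw=None,tool=None):
    "units needed from current measured pose to target TCP"
    s,M=st(); d=np.array(target)-s["position"]; u=M.T@d/0.3
    print("travel units",u.round(4),"dist mm",1000*np.linalg.norm(d))
    if yaw is not None:
        T=np.array([[0,0,0],[0,0,0],[0,0,0]],float); y=np.radians(yaw)
        T=np.array([[0,np.cos(y),np.sin(y)],[0,np.sin(y),-np.cos(y)],[-1,0,0]])
        print("rot units",(np.degrees(R.from_matrix(M.T@T).as_rotvec())/5).round(3))
E
python3 - <<'E'
from h import *
go((.559,-.405,.25),-8)
E
```

```text
t 1.60 pos [0.4679 0.6146 0.3158] yaw -8.50 downerr [ 0.002  -0.0048] F [ 1.1 -1.1 -0.4] grip 1.001 q [-1.04  0.6   0.16  0.89 -0.09  1.66 -1.06]
travel units [0.2362 0.802  3.3155] dist mm 1025.7801025981614
rot units [-0.1    0.052 -0.031]
```

```bash
python3 -m jog '[{"rot":[0,0,0],"travel":[0,0.04,0.155],"jaw":-1},{"rot":[0,0,0],"travel":[0,0.04,0.155],"jaw":-1},{"rot":[0,0,0],"travel":[0,0.04,0.155],"jaw":-1},{"rot":[0,0,0],"travel":[0,0.04,0.155],"jaw":-1},{"rot":[0,0,0],"travel":[0,0.04,0.155],"jaw":-1},{"rot":[0,0,0],"travel":[0,0.04,0.155],"jaw":-1},{"rot":[0,0,0],"travel":[0,0.04,0.155],"jaw":-1},{"rot":[0,0,0],"travel":[0,0.04,0.155],"jaw":-1}]'
python3 -m jog '[{"rot":[0,0,0],"travel":[0,0.04,0.155],"jaw":-1},{"rot":[0,0,0],"travel":[0,0.04,0.155],"jaw":-1},{"rot":[0,0,0],"travel":[0,0.04,0.155],"jaw":-1},{"rot":[0,0,0],"travel":[0,0.04,0.155],"jaw":-1},{"rot":[0,0,0],"travel":[0,0.04,0.155],"jaw":-1},{"rot":[0,0,0],"travel":[0,0.04,0.155],"jaw":-1},{"rot":[0,0,0],"travel":[0,0.04,0.155],"jaw":-1},{"rot":[0,0,0],"travel":[0,0.04,0.155],"jaw":-1}]'
python3 - <<'E'
from h import *
go((.559,-.405,.25),-8)
E
```

```text
time: 2.4
position: [0.5051, 0.234, 0.3184]
tool_rot: [1.311, 1.141, -1.31]
ft_force: [0.6, 1.1, -0.4]
grip_width: 1.002
time: 3.2
position: [0.5489, -0.1472, 0.3185]
tool_rot: [1.311, 1.141, -1.309]
ft_force: [0.7, 0.0, -0.4]
grip_width: 1.0
t 3.20 pos [ 0.5489 -0.1472  0.3185] yaw -7.91 downerr [0.0005 0.0011] F [ 0.7  0.  -0.4] grip 1.0 q [-0.35  0.12  0.64  1.52 -0.07  1.52  0.14]
travel units [0.2275 0.1516 0.8469] dist mm 266.9769481403298
rot units [ 0.018 -0.014 -0.004]
```

```bash
python3 -m jog '[{"rot":[0,0,0],"travel":[0.038,0.025,0.141],"jaw":-1},{"rot":[0,0,0],"travel":[0.038,0.025,0.141],"jaw":-1},{"rot":[0,0,0],"travel":[0.038,0.025,0.141],"jaw":-1},{"rot":[0,0,0],"travel":[0.038,0.025,0.141],"jaw":-1},{"rot":[0,0,0],"travel":[0.038,0.025,0.141],"jaw":-1},{"rot":[0,0,0],"travel":[0.038,0.025,0.141],"jaw":-1},{"rot":[0,0,0],"travel":[0,0,0],"jaw":-1}]'
python3 - <<'E'
from h import *
s,M=st()
for n in ("scene","top"): cv2.imwrite(f"pics/{n}1.png",ctrl.get_image(n)[:,:,::-1])
for n in ("scene","top"):
    p=s["position"]; print(n,proj(n,[p,p+M@[0,.0435,0],p+M@[0,-.0435,0],p-M@[.07,0,0]]))
crop("pics/scene1.png","pics/c11.png",180,100,300,240,4)
crop("pics/top1.png","pics/c12.png",420,130,580,250,5)
E
```

```text
time: 3.9
position: [0.5542, -0.4098, 0.2466]
tool_rot: [1.313, 1.138, -1.324]
ft_force: [-0.1, -1.3, 1.6]
grip_width: 0.997
t 3.90 pos [ 0.5542 -0.4098  0.2466] yaw -8.50 downerr [-0.0066 -0.0021] F [-0.1 -1.3  1.6] grip 0.997 q [ 0.09  0.47  0.74  1.32 -0.31  1.47  0.66]
scene [[219.188  147.281 ]
 [206.0299 155.7177]
 [232.1071 138.9977]
 [214.8839 130.4466]]
top [[512.6473 193.0462]
 [514.6836 173.9754]
 [510.5816 212.3927]
 [523.5515 184.2294]]
```

View pics/c11.png

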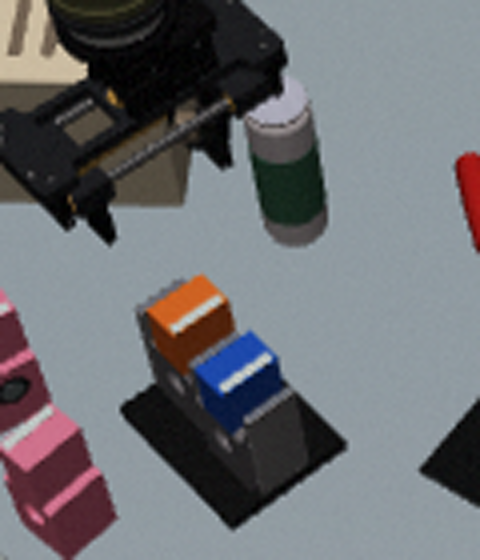

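View pics/c12.png

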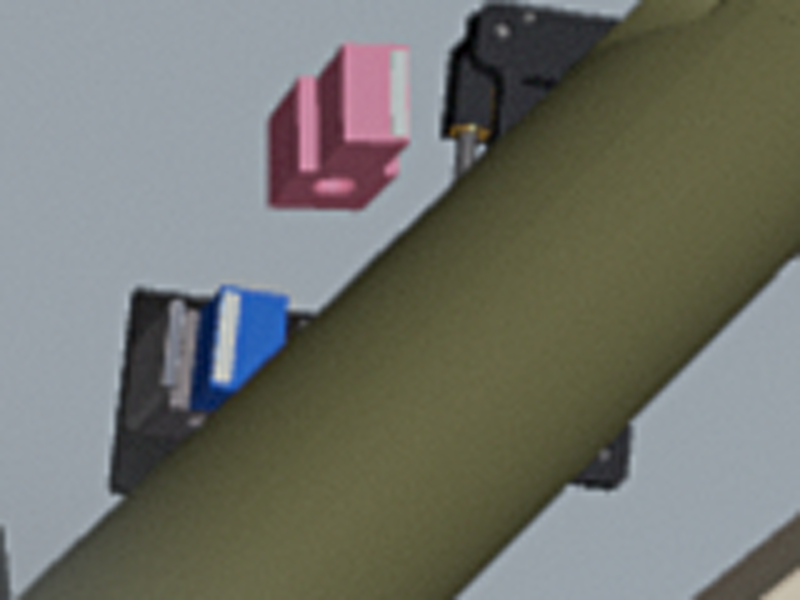

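```bash
python3 - <<'E'
from h import *
go((.559,-.4075,.088),-8.2)
E
python3 -m jog '[{"rot":[0,0,0],"travel":[0,0,0],"jaw":-1}]'
python3 - <<'E'
from h import *
go((.559,-.4075,.088),-8.2)
E
```

```text
t 4.00 pos [ 0.5576 -0.4041  0.2488] yaw -8.11 downerr [-0.002   0.0013] F [0.2 0.3 0.9] grip 0.999 q [ 0.08  0.47  0.74  1.32 -0.31  1.47  0.65]
travel units [0.5361 0.0074 0.0112] dist mm 160.88031243955197
rot units [ 0.018 -0.012  0.025]
time: 4.1
position: [0.5595, -0.4018, 0.2502]
tool_rot: [1.311, 1.142, -1.308]
ft_force: [-0.0, 0.7, -0.0]
grip_width: 0.998
t 4.10 pos [ 0.5595 -0.4018  0.2502] yaw -7.87 downerr [0.0008 0.0015] F [-0.   0.7 -0. ] grip 0.998 q [ 0.08  0.46  0.74  1.32 -0.31  1.47  0.65]
travel units [0.5408 0.0007 0.0198] dist mm 162.34196805816805
rot units [ 0.067 -0.018 -0.007]
```

```bash
python3 -m jog '[{"rot":[0.03,0,0],"travel":[0.1,0.003,0.012],"jaw":-1},{"rot":[0,0,0],"travel":[0.1,0,0],"jaw":-1},{"rot":[0,0,0],"travel":[0.1,0,0],"jaw":-1},{"rot":[0,0,0],"travel":[0.1,0,0],"jaw":-1},{"rot":[0,0,0],"travel":[0.08,0,0],"jaw":-1},{"rot":[0,0,0],"travel":[0.06,0,0],"jaw":-1},{"rot":[0,0,0],"travel":[0,0,0],"jaw":-1},{"rot":[0,0,0],"travel":[0,0,0],"jaw":-1}]'
python3 - <<'E'
from h import *
go((.559,-.4075,.088),-8.2)
cv2.imwrite("pics/scene2.png",ctrl.get_image("scene")[:,:,::-1])
crop("pics/scene2.png","pics/c21.png",180,100,300,240,4)
E
```

```text
time: 4.9
position: [0.5599, -0.4068, 0.0892]
tool_rot: [1.313, 1.138, -1.311]
ft_force: [0.5, 0.3, 0.4]
grip_width: 0.995
t 4.90 pos [ 0.5599 -0.4068  0.0892] yaw -8.06 downerr [ 0.0013 -0.0002] F [0.5 0.3 0.4] grip 0.995 q [ 0.1   0.57  0.69  1.51 -0.38  1.19  0.71]
travel units [ 0.004  -0.0026  0.0029] dist mm 1.6742968043602116
rot units [ 0.028  0.001 -0.015]
```

View pics/c21.png

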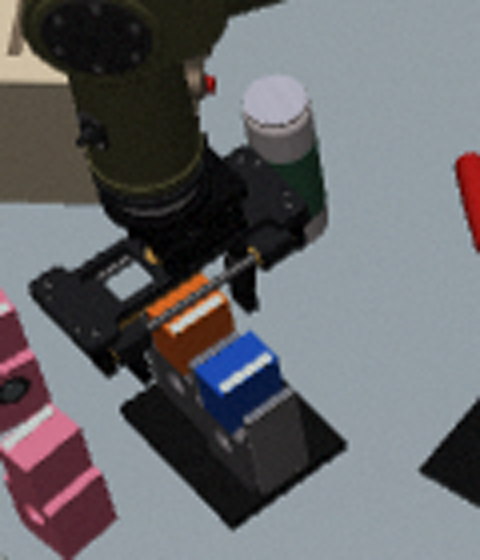

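The fingers straddle the orange grip at crop (165,370) and (250,300), so I close on it with moderate force.

```bash
python3 -m jog '[{"rot":[0,0,0],"travel":[0,0,0],"jaw":1},{"rot":[0,0,0],"travel":[0,0,0],"jaw":1},{"rot":[0,0,0],"travel":[0,0,0],"jaw":1},{"rot":[0,0,0],"travel":[0,0,0],"jaw":1},{"rot":[0,0,0],"travel":[0,0,0],"jaw":1},{"rot":[0,0,0],"travel":[0,0,0],"jaw":1}]' 25
python3 - <<'E'
from h import *
go((.559,-.4075,.088),-8.2)
E
```

```text
time: 5.55
position: [0.5587, -0.4074, 0.0882]
tool_rot: [1.313, 1.139, -1.313]
ft_force: [-0.6, 1.4, 0.7]
grip_width: 0.57
t 5.55 pos [ 0.5587 -0.4074  0.0882] yaw -8.14 downerr [-0.0004  0.0002] F [-0.6  1.4  0.7] grip 0.57 q [ 0.1   0.57  0.69  1.51 -0.38  1.19  0.71]
travel units [0.0005 0.001  0.0002] dist mm 0.35764258072400784
rot units [ 0.011 -0.001  0.005]
```

```bash
python3 -m jog '[{"rot":[0,0,0],"travel":[-0.03,0,0],"jaw":1},{"rot":[0,0,0],"travel":[-0.06,0,0],"jaw":1},{"rot":[0,0,0],"travel":[-0.08,0,0],"jaw":1},{"rot":[0,0,0],"travel":[-0.08,0,0],"jaw":1},{"rot":[0,0,0],"travel":[-0.08,0,0],"jaw":1},{"rot":[0,0,0],"travel":[-0.07,0,0],"jaw":1},{"rot":[0,0,0],"travel":[-0.05,0,0],"jaw":1},{"rot":[0,0,0],"travel":[-0.02,0,0],"jaw":1}]'
python3 - <<'E'
from h import *
go((.448,-.1975,.228),15.2)
for n in ("scene","top"): cv2.imwrite(f"pics/{n}3.png",ctrl.get_image(n)[:,:,::-1])
crop("pics/scene3.png","pics/c31.png",180,100,300,240,4)
E
```

```text
time: 6.35
position: [0.5594, -0.408, 0.2317]
tool_rot: [1.313, 1.135, -1.312]
ft_force: [-0.8, -0.2, -4.7]
grip_width: 0.576
t 6.35 pos [ 0.5594 -0.408   0.2317] yaw -8.14 downerr [ 0.0027 -0.0016] F [-0.8 -0.2 -4.7] grip 0.576 q [ 0.08  0.48  0.74  1.34 -0.32  1.44  0.66]
travel units [ 0.0103 -0.4671 -0.642 ] dist mm 238.19988842295265
rot units [-4.668  0.021 -0.03 ]
```

View pics/c31.png

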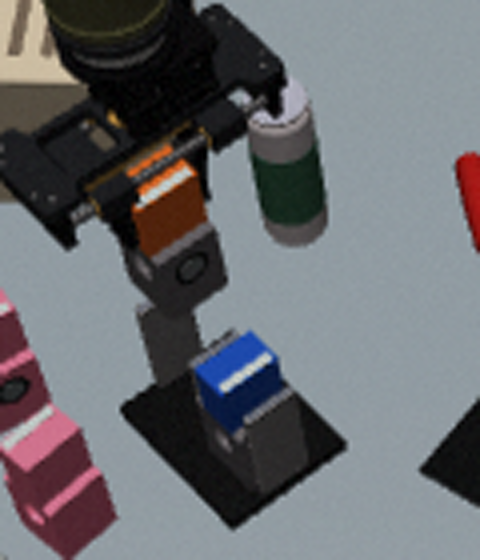

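View pics/top3.png

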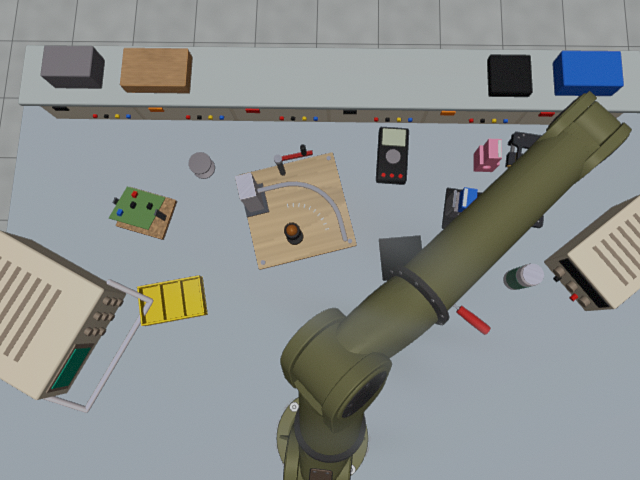

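```bash
python3 -m jog '[{"rot":[0,0,0],"travel":[-0.02,-0.03,-0.042],"jaw":1},{"rot":[0,0,0],"travel":[0,-0.07,-0.1],"jaw":1},{"rot":[0,0,0],"travel":[0,-0.08,-0.11],"jaw":1},{"rot":[0,0,0],"travel":[0,-0.08,-0.11],"jaw":1},{"rot":[0,0,0],"travel":[0,-0.08,-0.11],"jaw":1},{"rot":[0,0,0],"travel":[0,-0.07,-0.1],"jaw":1},{"rot":[-0.5,0,0],"travel":[0,-0.037,-0.05],"jaw":1},{"rot":[-0.8,0,0],"travel":[0,-0.02,-0.02],"jaw":1}]'
python3 -m jog '[{"rot":[-1,0,0],"travel":[0,0,0],"jaw":1},{"rot":[-1,0,0],"travel":[0,0,0],"jaw":1},{"rot":[-0.9,0,0],"travel":[0,0,0],"jaw":1},{"rot":[-0.47,0,0],"travel":[0,0,0],"jaw":1},{"rot":[0,0,0],"travel":[0,0,0],"jaw":1},{"rot":[0,0,0],"travel":[0,0,0],"jaw":1}]'
python3 - <<'E'
from h import *
go((.448,-.1975,.085),15.2)
E
```

```text
time: 7.25
position: [0.4459, -0.1941, 0.234]
tool_rot: [1.227, 1.201, -1.226]
ft_force: [0.9, -0.9, -5.9]
grip_width: 0.571
time: 7.85
position: [0.4467, -0.197, 0.2344]
tool_rot: [1.012, 1.324, -1.013]
ft_force: [-0.0, -0.6, -4.9]
grip_width: 0.575
t 7.85 pos [ 0.4467 -0.197   0.2344] yaw 15.14 downerr [-0.0012  0.0004] F [-0.  -0.6 -4.9] grip 0.575 q [-0.35 -0.06  0.69  1.84  0.04  1.35  0.59]
travel units [0.4981 0.0043 0.0031] dist mm 149.43959109542334
rot units [-0.012 -0.008  0.012]
```

```bash
python3 -m jog '[{"rot":[0,0,0],"travel":[0.05,0.004,0.003],"jaw":1},{"rot":[0,0,0],"travel":[0.09,0,0],"jaw":1},{"rot":[0,0,0],"travel":[0.1,0,0],"jaw":1},{"rot":[0,0,0],"travel":[0.1,0,0],"jaw":1},{"rot":[0,0,0],"travel":[0.09,0,0],"jaw":1},{"rot":[0,0,0],"travel":[0.06,0,0],"jaw":1},{"rot":[0,0,0],"travel":[0.005,0,0],"jaw":1},{"rot":[0,0,0],"travel":[0,0,0],"jaw":1}]'
python3 - <<'E'
from h import *
go((.448,-.1975,.0805),15.2)
E
python3 -m jog '[{"rot":[0,0,0],"travel":[0.004,0,0],"jaw":1},{"rot":[0,0,0],"travel":[0.004,0,0],"jaw":1},{"rot":[0,0,0],"travel":[0.003,0,0],"jaw":1},{"rot":[0,0,0],"travel":[0.002,0,0],"jaw":1},{"rot":[0,0,0],"travel":[0,0,0],"jaw":1}]'
```

```text
time: 8.65
position: [0.4485, -0.1977, 0.0866]
tool_rot: [1.011, 1.323, -1.012]
ft_force: [-0.2, 0.5, -3.9]
grip_width: 0.576
t 8.65 pos [ 0.4485 -0.1977  0.0866] yaw 15.18 downerr [-0.0008 -0.0002] F [-0.2  0.5 -3.9] grip 0.576 q [-0.32  0.11  0.72  2.02 -0.08  1.04  0.7 ]
travel units [ 0.0205 -0.0013 -0.0011] dist mm 6.159130867149033
rot units [-0.004 -0.     0.009]
time: 9.15
position: [0.4487, -0.1976, 0.0829]
tool_rot: [1.012, 1.323, -1.011]
ft_force: [-0.6, 0.1, -5.2]
grip_width: 0.572
```

```bash
python3 -m jog '[{"rot":[0,0,0],"travel":[0.004,0,0],"jaw":1},{"rot":[0,0,0],"travel":[0.003,0,0],"jaw":1},{"rot":[0,0,0],"travel":[0,0,0],"jaw":1}]'
python3 - <<'E'
from h import *
st()
cv2.imwrite("pics/scene4.png",ctrl.get_image("scene")[:,:,::-1])
crop("pics/scene4.png","pics/c41.png",260,110,380,250,4)
E
```

```text
time: 9.45
position: [0.4485, -0.1975, 0.0805]
tool_rot: [1.011, 1.323, -1.011]
ft_force: [-0.1, -1.0, -4.0]
grip_width: 0.572
t 9.45 pos [ 0.4485 -0.1975  0.0805] yaw 15.22 downerr [-0.0003  0.0001] F [-0.1 -1.  -4. ] grip 0.572 q [-0.31  0.12  0.72  2.03 -0.09  1.03  0.71]
```

View pics/c41.png

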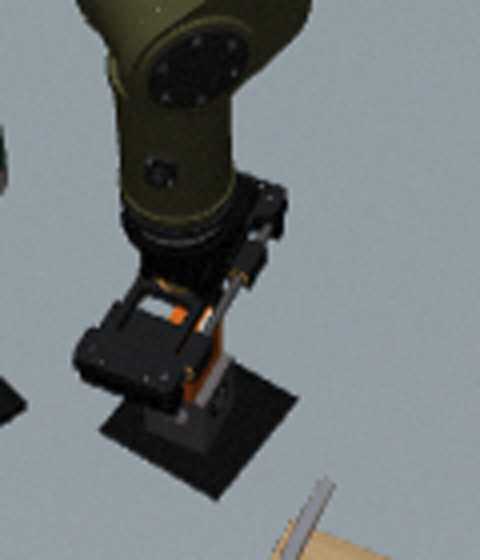

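```bash
python3 -m jog '[{"rot":[0,0,0],"travel":[0.003,0,0],"jaw":1},{"rot":[0,0,0],"travel":[0,0,0],"jaw":1}]'
python3 -m jog '[{"rot":[0,0,0],"travel":[0.003,0,0],"jaw":1},{"rot":[0,0,0],"travel":[0,0,0],"jaw":1}]'
```

```text
time: 9.7
position: [0.4487, -0.1978, 0.0802]
tool_rot: [1.012, 1.323, -1.011]
ft_force: [-1.4, -0.2, 1.2]
grip_width: 0.575
time: 9.9
position: [0.4489, -0.1983, 0.0801]
tool_rot: [1.012, 1.323, -1.011]
ft_force: [-3.1, -0.3, 6.4]
grip_width: 0.577
```

```bash
python3 -m jog '[{"rot":[0,0,0],"travel":[-0.004,0,0],"jaw":1},{"rot":[0,0,0],"travel":[0,0,0],"jaw":-1},{"rot":[0,0,0],"travel":[0,0,0],"jaw":-1},{"rot":[0,0,0],"travel":[0,0,0],"jaw":-1},{"rot":[0,0,0],"travel":[0,0,0],"jaw":-1},{"rot":[0,0,0],"travel":[-0.08,0,0],"jaw":-1},{"rot":[0,0,0],"travel":[-0.1,0,0],"jaw":-1},{"rot":[0,0,0],"travel":[-0.1,0,0],"jaw":-1}]'
python3 -m jog '[{"rot":[1,0,0],"travel":[-0.03,0,0],"jaw":-1},{"rot":[1,0,0],"travel":[0,0,0],"jaw":-1},{"rot":[1,0,0],"travel":[0,0,0],"jaw":-1},{"rot":[1,0,0],"travel":[0,0,0],"jaw":-1},{"rot":[1,0,0],"travel":[0,0,0],"jaw":-1},{"rot":[1,0,0],"travel":[0,0,0],"jaw":-1},{"rot":[1,0,0],"travel":[0,0,0],"jaw":-1},{"rot":[1,0,0],"travel":[0,0,0],"jaw":-1}]'
python3 -m jog '[{"rot":[1,0,0],"travel":[0,0,0],"jaw":-1},{"rot":[1,0,0],"travel":[0,0,0],"jaw":-1},{"rot":[1,0,0],"travel":[0,0,0],"jaw":-1},{"rot":[1,0,0],"travel":[0,0,0],"jaw":-1},{"rot":[1,0,0],"travel":[0,0,0],"jaw":-1},{"rot":[1,0,0],"travel":[0,0,0],"jaw":-1},{"rot":[1,0,0],"travel":[0,0,0],"jaw":-1},{"rot":[1,0,0],"travel":[0,0,0],"jaw":-1}]'
python3 -m jog '[{"rot":[1,0,0],"travel":[0,0,0],"jaw":-1},{"rot":[1,0,0],"travel":[0,0,0],"jaw":-1},{"rot":[0,0,0],"travel":[0,0,0],"jaw":-1}]'
python3 - <<'E'
from h import *
go((.4487,-.198,.15),-74.8)
for n in ("scene","top"): cv2.imwrite(f"pics/{n}5.png",ctrl.get_image(n)[:,:,::-1])
crop("pics/scene5.png","pics/c51.png",260,110,380,250,4)
crop("pics/top5.png","pics/c52.png",340,180,460,300,5)
E
```

```text
time: 10.7
position: [0.4483, -0.1976, 0.1648]
tool_rot: [1.011, 1.324, -1.012]
ft_force: [0.9, -0.3, -0.0]
grip_width: 0.99
time: 11.5
position: [0.4487, -0.1976, 0.1731]
tool_rot: [1.523, 0.97, -1.523]
ft_force: [0.4, -0.3, 0.9]
grip_width: 1.005
time: 12.3
position: [0.4487, -0.1976, 0.1731]
tool_rot: [1.98, 0.439, -1.98]
ft_force: [-0.0, 0.6, -0.4]
grip_width: 0.997
time: 12.6
position: [0.4487, -0.1977, 0.1731]
tool_rot: [2.08, 0.277, -2.079]
ft_force: [-0.7, 0.2, -0.0]
grip_width: 0.999
t 12.60 pos [ 0.4487 -0.1977  0.1731] yaw -74.80 downerr [0.0003 0.    ] F [-0.7  0.2 -0. ] grip 0.999 q [-0.34 -0.01  0.7   1.93  0.    1.22 -0.94]
travel units [0.0769 0.0011 0.0003] dist mm 23.086652233675302
rot units [-0.001 -0.003 -0.   ]
```

View pics/c51.png

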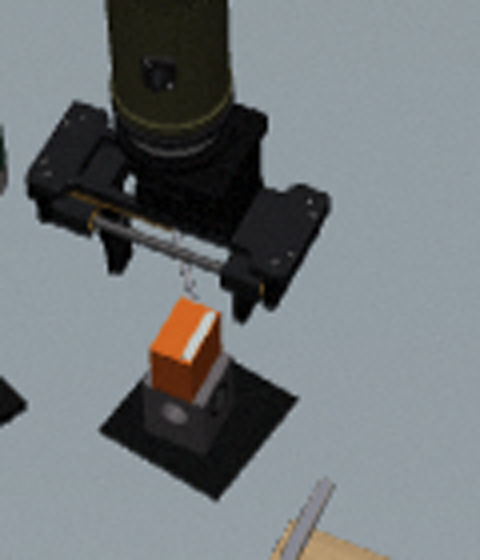

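View pics/c52.png

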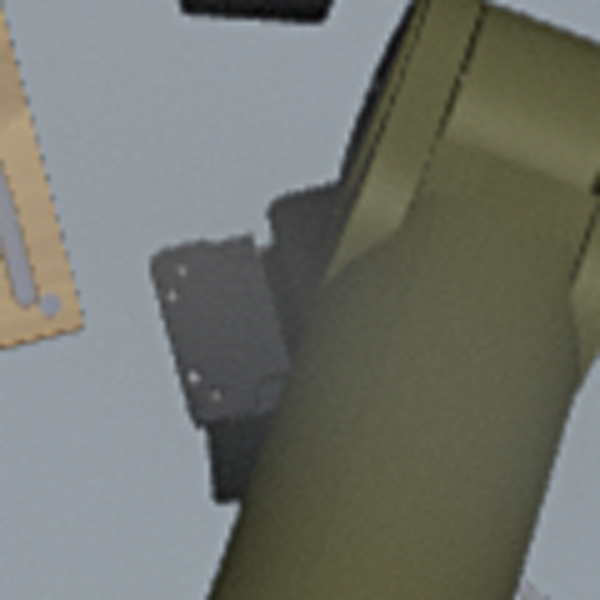

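```bash
python3 -m jog '[{"rot":[0,0,0],"travel":[0.04,0,0],"jaw":-1},{"rot":[0,0,0],"travel":[0.07,0,0],"jaw":-1},{"rot":[0,0,0],"travel":[0.08,0,0],"jaw":-1},{"rot":[0,0,0],"travel":[0.07,0,0],"jaw":-1},{"rot":[0,0,0],"travel":[0.04,0,0],"jaw":-1},{"rot":[0,0,0],"travel":[0.008,0,0],"jaw":-1},{"rot":[0,0,0],"travel":[0,0,0],"jaw":-1},{"rot":[0,0,0],"travel":[0,0,0],"jaw":-1}]'
python3 - <<'E'
from h import *
go((.4487,-.198,.0805),-74.8)
E
python3 -m jog '[{"rot":[0,0,0],"travel":[0,0,0],"jaw":1},{"rot":[0,0,0],"travel":[0,0,0],"jaw":1},{"rot":[0,0,0],"travel":[0,0,0],"jaw":1},{"rot":[0,0,0],"travel":[0,0,0],"jaw":1},{"rot":[0,0,0],"travel":[0,0,0],"jaw":1},{"rot":[0,0,0],"travel":[0,0,0],"jaw":1},{"rot":[0,0,0],"travel":[0,0,0],"jaw":1}]' 30
python3 - <<'E'
from h import *
go((.4487,-.198,.0805),-74.8)
E
```

```text
time: 13.5
position: [0.4494, -0.1979, 0.0815]
tool_rot: [2.081, 0.277, -2.078]
ft_force: [0.2, -0.3, -0.2]
grip_width: 0.999
t 13.50 pos [ 0.4494 -0.1979  0.0815] yaw -74.78 downerr [ 0.0016 -0.0003] F [ 0.2 -0.3 -0.2] grip 0.999 q [-0.31  0.12  0.72  2.03 -0.09  1.03 -0.86]
travel units [ 0.0032 -0.0003  0.0023] dist mm 1.19030469564758
rot units [ 0.005 -0.017 -0.008]
time: 14.2
position: [0.4487, -0.1976, 0.0807]
tool_rot: [2.08, 0.278, -2.08]
ft_force: [-0.3, 0.2, -0.2]
grip_width: 0.449
t 14.20 pos [ 0.4487 -0.1976  0.0807] yaw -74.79 downerr [0.0001 0.0001] F [-0.3  0.2 -0.2] grip 0.449 q [-0.31  0.12  0.72  2.03 -0.09  1.03 -0.86]
travel units [0.0005 0.0013 0.0002] dist mm 0.4186790813715772
rot units [ 0.003 -0.001  0.   ]
```

```bash
python3 -m jog '[{"rot":[0,0,0],"travel":[0,0,0],"jaw":1},{"rot":[0,0,0],"travel":[0,0,0],"jaw":1},{"rot":[0,0,0],"travel":[0,0,0],"jaw":1}]' 30
python3 - <<'E'
from h import *
s,M=st()
cv2.imwrite("pics/scene6.png",ctrl.get_image("scene")[:,:,::-1])
crop("pics/scene6.png","pics/c61.png",260,110,380,250,4)
E
```

```text
time: 14.5
position: [0.4487, -0.1976, 0.0806]
tool_rot: [2.08, 0.278, -2.08]
ft_force: [0.6, -0.6, -0.0]
grip_width: 0.367
t 14.50 pos [ 0.4487 -0.1976  0.0806] yaw -74.79 downerr [0.0001 0.    ] F [ 0.6 -0.6 -0. ] grip 0.367 q [-0.31  0.12  0.72  2.03 -0.09  1.03 -0.86]
```

View pics/c61.png

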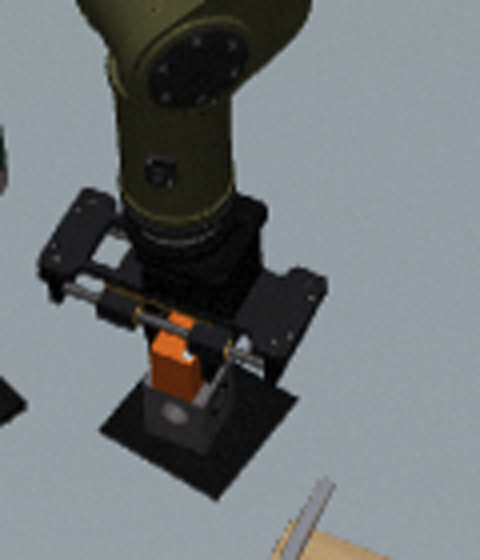

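```bash
python3 - <<'E'
from h import *
crop("pics/scene5.png","pics/c53.png",285,180,325,230,12)
E
```

```text
(no output)
```

View pics/c53.png

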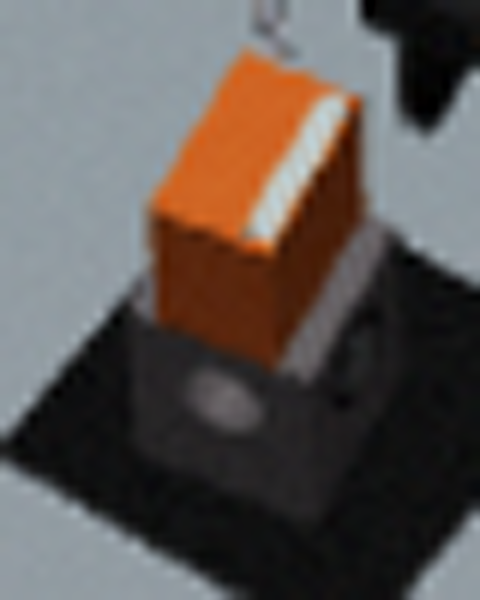

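```bash
python3 - <<'E'
from h import *
C=[((-25,-16,120),(247,50)),((-25,16,120),(360,100)),((25,16,120),(268,248)),((25,-16,120),(150,205)),((25,16,70),(280,365)),((25,-16,70),(163,325)),((25,0,46),(226,401)),((25,25,4),(312,522)),((25,-25,4),(135,448))]
o=[("scene",np.array(P)/1000,un(uv,285,180,12)) for P,uv in C]
p,r=fit(o,[.45,-.2,.26]); print(p,np.degrees(p[2])); print(r.round(1).tolist())
y=np.radians(15.2); 
for P,uv in C:
    P=np.array(P)/1000; w=[.4487+np.cos(y)*P[0]-np.sin(y)*P[1],-.1977+np.sin(y)*P[0]+np.cos(y)*P[1],P[2]]
    print((un(uv,285,180,12)-proj("scene",w)[0]).round(2))
E
```

```text
[ 0.449  -0.1935  0.2594] 14.863070134118688
[[-0.2, -0.1], [0.3, -0.3], [0.3, 0.5], [0.0, 0.0], [-0.3, 0.3], [-0.3, -0.4], [-0.4, -0.3], [0.3, 0.1], [0.2, 0.2]]
[1.3  0.92]
[0.72 1.19]
[0.7 0.4]
[0.97 0.81]
[1.21 0.61]
[1.31 1.21]
[1.35 1.16]
[0.57 0.74]
[0.72 0.58]
```

```bash
python3 -m jog '[{"rot":[0,0,0],"travel":[-0.02,0,0],"jaw":1},{"rot":[0,0,0],"travel":[-0.05,0,0],"jaw":1},{"rot":[0,0,0],"travel":[-0.06,0,0],"jaw":1},{"rot":[0,0,0],"travel":[-0.033,0,0],"jaw":1},{"rot":[0,0,0],"travel":[0,-0.03,0],"jaw":1},{"rot":[0,0,0],"travel":[0,-0.06,0],"jaw":1},{"rot":[0,0,0],"travel":[0,-0.08,0],"jaw":1},{"rot":[0,0,0],"travel":[0,-0.08,-0.02],"jaw":1}]'
python3 -m jog '[{"rot":[-0.03,0,0],"travel":[0,-0.08,-0.02],"jaw":1},{"rot":[0,0,0],"travel":[0,-0.07,-0.02],"jaw":1},{"rot":[0,0,0],"travel":[0,-0.04,-0.01],"jaw":1},{"rot":[0,0,0],"travel":[0,-0.02,-0.006],"jaw":1},{"rot":[0,0,0],"travel":[0,0,0],"jaw":1},{"rot":[0,0,0],"travel":[0,0,0],"jaw":1}]'
python3 - <<'E'
from h import *
go((.4344,-.0586,.1296),-74.65)
for n in ("scene","top"): cv2.imwrite(f"pics/{n}7.png",ctrl.get_image(n)[:,:,::-1])
crop("pics/scene7.png","pics/c71.png",300,170,390,260,7)
crop("pics/top7.png","pics/c72.png",225,140,425,290,4)
E
```

```text
time: 15.35
position: [0.4327, -0.1225, 0.1283]
tool_rot: [2.078, 0.278, -2.083]
ft_force: [0.5, -0.2, -5.0]
grip_width: 0.367
time: 15.95
position: [0.4342, -0.0595, 0.1294]
tool_rot: [2.078, 0.279, -2.079]
ft_force: [-0.6, -0.4, -4.5]
grip_width: 0.365
t 15.95 pos [ 0.4342 -0.0595  0.1294] yaw -74.70 downerr [-0.0003 -0.0006] F [-0.6 -0.4 -4.5] grip 0.365 q [-0.48 -0.09  0.54  2.08  0.05  1.13 -1.27]
travel units [-0.0007 -0.0027 -0.0015] dist mm 0.9403823850437286
rot units [-0.01   0.005 -0.006]
```

View pics/c71.png

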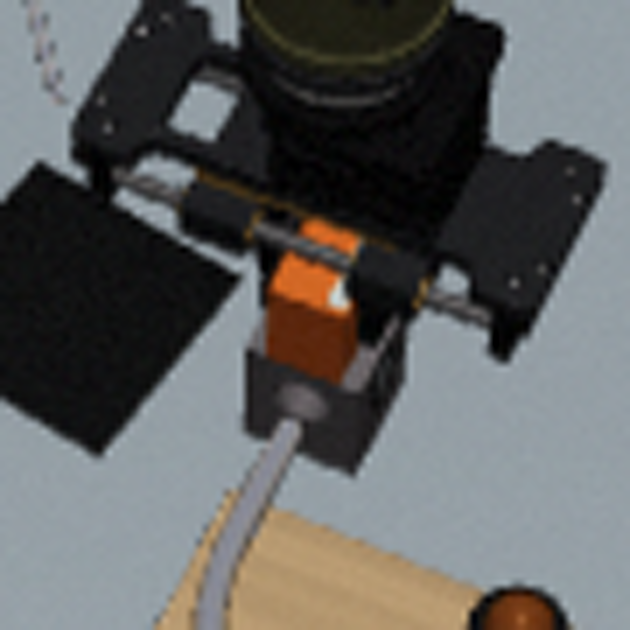

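View pics/c72.png

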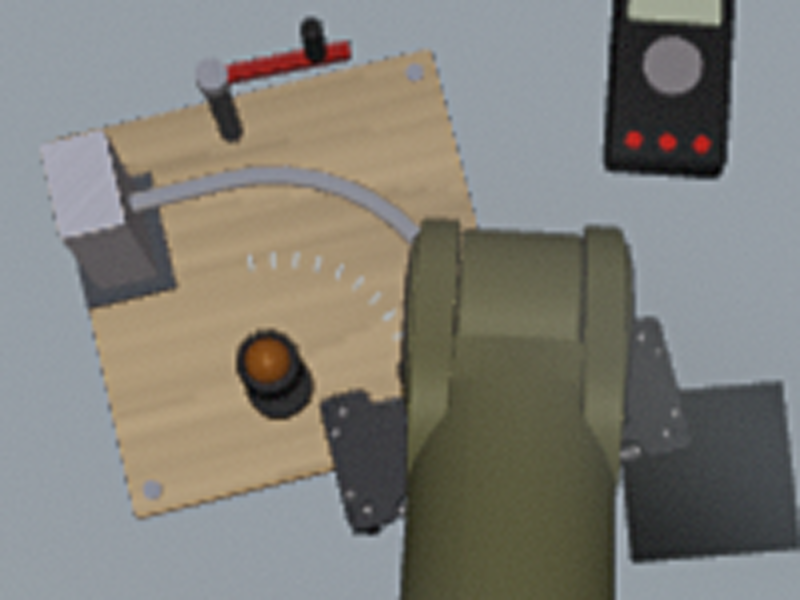

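```bash
python3 - <<'E'
from h import *
crop("pics/scene7.png","pics/c73.png",325,215,360,250,17)
p=np.array([.4344,-.0592,.095]); y=np.radians(15.35); d=np.array([np.cos(y),np.sin(y),0])
ims=cv2.imread("pics/c73.png"); B=np.array([1.,.85])
for k in (25,35,50,65,80,91):
    uv=proj("scene",p+d*k/1000)[0]+B; q=(uv-[325,215]+.5)*17-.5; print(k,uv,q.round(0)); cv2.circle(ims,tuple(q.round().astype(int).tolist()),3,(0,255,0),-1)
cv2.imwrite("pics/c74.png",ims)
E
```

```text
25 [342.6995 226.9548] [309. 211.]
35 [341.2404 229.7195] [284. 258.]
50 [339.0365 233.8954] [247. 329.]
65 [336.814  238.1065] [209. 401.]
80 [334.5728 242.3532] [171. 473.]
91 [332.9171 245.4902] [143. 526.]
```

View pics/c74.png

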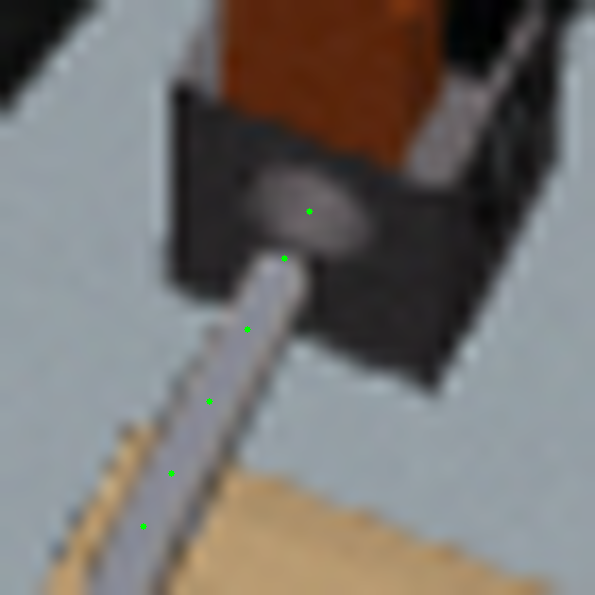

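```bash
python3 -m jog '[{"rot":[0,0,0],"travel":[0,0,-0.02],"jaw":1},{"rot":[0,0,0],"travel":[0,0,-0.025],"jaw":1},{"rot":[0,0,0],"travel":[0,0,-0.025],"jaw":1},{"rot":[0,0,0],"travel":[0,0,-0.02],"jaw":1},{"rot":[0,0,0],"travel":[0,0,-0.01],"jaw":1},{"rot":[0,0,0],"travel":[0,0,0],"jaw":1},{"rot":[0,0,0],"travel":[0,0,0],"jaw":1}]'
python3 - <<'E'
from h import *
st()
cv2.imwrite("pics/scene8.png",ctrl.get_image("scene")[:,:,::-1])
crop("pics/scene8.png","pics/c81.png",315,205,365,255,12)
E
```

```text
time: 16.75
position: [0.463, -0.0506, 0.1294]
tool_rot: [2.077, 0.28, -2.079]
ft_force: [0.3, -0.6, -5.4]
grip_width: 0.364
t 16.75 pos [ 0.463  -0.0506  0.1294] yaw -74.63 downerr [-0.0007 -0.0002] F [ 0.3 -0.6 -5.4] grip 0.364 q [-0.49 -0.02  0.54  2.03  0.01  1.13 -1.26]
```

View pics/c81.png

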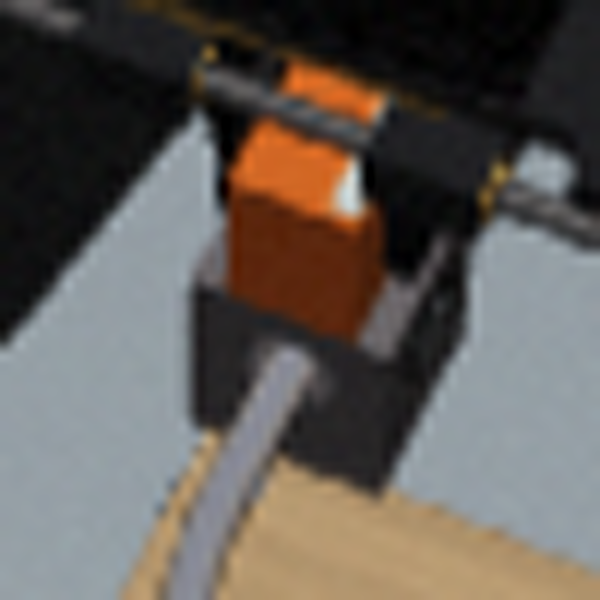

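```bash
python3 -m jog '[{"rot":[0,0,0],"travel":[0,0,-0.02],"jaw":1},{"rot":[0,0,0],"travel":[0,0,-0.03],"jaw":1},{"rot":[0,0,0],"travel":[0,0,-0.03],"jaw":1},{"rot":[0,0,0],"travel":[0,0,-0.03],"jaw":1},{"rot":[0,0,0],"travel":[0,0,-0.03],"jaw":1},{"rot":[0,0,0],"travel":[0,0,-0.03],"jaw":1},{"rot":[0,0,0],"travel":[0,0,-0.02],"jaw":1},{"rot":[0,0,0],"travel":[0,0,-0.01],"jaw":1}]'
cat >> h.py <<'E'
RAIL=np.array([.4899,.0810,np.radians(15.35)])
def rl():
    s,M=st(); d=s["position"][:2]-RAIL[:2]; c,q=np.cos(RAIL[2]),np.sin(RAIL[2])
    x,y=c*d[0]+q*d[1],-q*d[0]+c*d[1]
    print("rail xy mm",round(x*1e3,1),round(y*1e3,1),"radius",round(1e3*np.hypot(x,y),1),"ang",round(np.degrees(np.arctan2(y,x))+90,2),"carriage yaw rel",round(np.degrees(np.arctan2(M[1,1],M[0,1])-RAIL[2])+90,2))
E
python3 - <<'E'
from h import *
rl()
E
```

```text
time: 17.6
position: [0.5217, -0.0344, 0.1294]
tool_rot: [2.078, 0.28, -2.078]
ft_force: [0.3, 0.3, -4.2]
grip_width: 0.366
t 17.60 pos [ 0.5217 -0.0344  0.1294] yaw -74.62 downerr [-0.0001 -0.0003] F [ 0.3  0.3 -4.2] grip 0.366 q [-0.49  0.12  0.54  1.9  -0.07  1.14 -1.22]
rail xy mm 0.2 -119.7 radius 119.7 ang 0.08 carriage yaw rel 0.03
```

```bash
python3 -m jog '[{"rot":[-0.5,0,0],"travel":[0,-0.0008,-0.0173],"jaw":1},{"rot":[-0.5,0,0],"travel":[0,-0.0005,-0.0173],"jaw":1},{"rot":[-0.5,0,0],"travel":[0,-0.0004,-0.0173],"jaw":1},{"rot":[-0.5,0,0],"travel":[0,-0.0004,-0.0173],"jaw":1},{"rot":[-0.5,0,0],"travel":[0,-0.0004,-0.0173],"jaw":1},{"rot":[-0.5,0,0],"travel":[0,-0.0004,-0.0173],"jaw":1},{"rot":[-0.5,0,0],"travel":[0,-0.0004,-0.0173],"jaw":1},{"rot":[-0.5,0,0],"travel":[0,-0.0004,-0.0173],"jaw":1}]'
python3 - <<'E'
from h import *
rl()
E
```

```text
time: 18.4
position: [0.5584, -0.0167, 0.1294]
tool_rot: [1.867, 0.597, -1.868]
ft_force: [0.8, -0.4, -4.2]
grip_width: 0.366
t 18.40 pos [ 0.5584 -0.0167  0.1294] yaw -54.54 downerr [-0.0005  0.    ] F [ 0.8 -0.4 -4.2] grip 0.366 q [-0.46  0.2   0.5   1.82 -0.11  1.15 -0.88]
rail xy mm 40.1 -112.3 radius 119.3 ang 19.67 carriage yaw rel 20.11
```

```bash
python3 -m jog '[{"rot":[-0.5,0,0],"travel":[0,-0.0005,-0.0176],"jaw":1},{"rot":[-0.5,0,0],"travel":[0,-0.0005,-0.0176],"jaw":1},{"rot":[-0.5,0,0],"travel":[0,-0.0004,-0.0176],"jaw":1},{"rot":[-0.5,0,0],"travel":[0,-0.0004,-0.0174],"jaw":1},{"rot":[-0.5,0,0],"travel":[0,-0.0004,-0.0174],"jaw":1},{"rot":[-0.5,0,0],"travel":[0,-0.0004,-0.0174],"jaw":1},{"rot":[-0.5,0,0],"travel":[0,-0.0004,-0.0174],"jaw":1},{"rot":[-0.5,0,0],"travel":[0,-0.0004,-0.0174],"jaw":1}]'
python3 - <<'E'
from h import *
rl()
cv2.imwrite("pics/scene9.png",ctrl.get_image("scene")[:,:,::-1])
cv2.imwrite("pics/top9.png",ctrl.get_image("top")[:,:,::-1])
crop("pics/scene9.png","pics/c91.png",280,190,430,340,4)
crop("pics/top9.png","pics/c92.png",225,130,425,280,4)
E
```

```text
time: 19.2
position: [0.5876, 0.0131, 0.1293]
tool_rot: [1.637, 0.861, -1.638]
ft_force: [-0.0, 0.4, -5.1]
grip_width: 0.365
t 19.20 pos [0.5876 0.0131 0.1293] yaw -34.54 downerr [-0.0006 -0.    ] F [-0.   0.4 -5.1] grip 0.365 q [-0.44  0.26  0.44  1.74 -0.12  1.16 -0.57]
rail xy mm 76.2 -91.3 radius 119.0 ang 39.85 carriage yaw rel 40.11
```

View pics/c91.png

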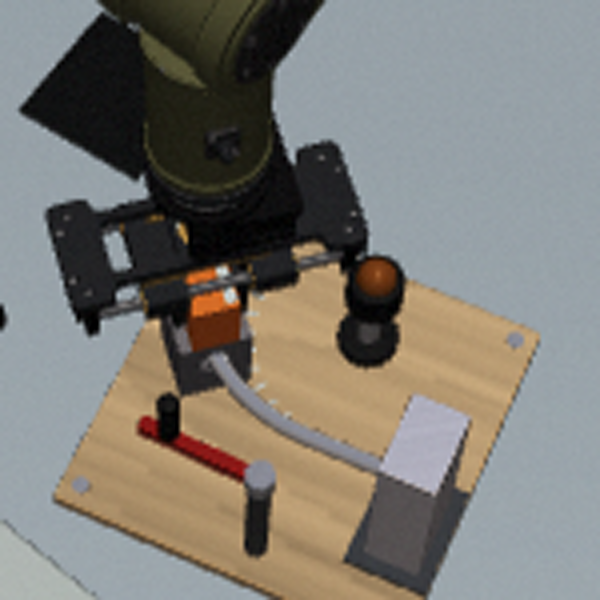

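View pics/c92.png

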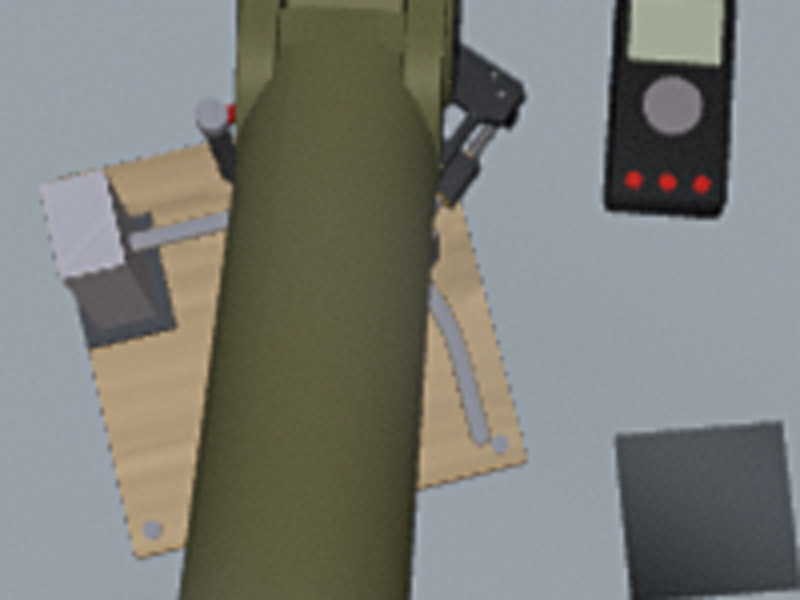

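```bash
python3 -m jog '[{"rot":[-0.5,0,0],"travel":[0,-0.0003,-0.0175],"jaw":1},{"rot":[-0.5,0,0],"travel":[0,-0.0003,-0.0175],"jaw":1},{"rot":[-0.5,0,0],"travel":[0,-0.0003,-0.0175],"jaw":1},{"rot":[-0.5,0,0],"travel":[0,-0.0003,-0.0174],"jaw":1},{"rot":[-0.5,0,0],"travel":[0,-0.0004,-0.0174],"jaw":1},{"rot":[-0.5,0,0],"travel":[0,-0.0004,-0.0174],"jaw":1},{"rot":[-0.5,0,0],"travel":[0,-0.0004,-0.0174],"jaw":1},{"rot":[-0.5,0,0],"travel":[0,-0.0004,-0.0174],"jaw":1}]'
python3 - <<'E'
from h import *
rl()
E
```

```text
time: 20.1
position: [0.6048, 0.0505, 0.1294]
tool_rot: [1.394, 1.078, -1.395]
ft_force: [-0.7, 0.3, -4.6]
grip_width: 0.366
t 20.10 pos [0.6048 0.0505 0.1294] yaw -14.62 downerr [-0.0006 -0.0003] F [-0.7  0.3 -4.6] grip 0.366 q [-0.44  0.3   0.37  1.69 -0.12  1.17 -0.29]
rail xy mm 102.8 -59.8 radius 118.9 ang 59.8 carriage yaw rel 60.03
```

```bash
python3 -m jog '[{"rot":[-0.5,0,0],"travel":[0,-0.0002,-0.0175],"jaw":1},{"rot":[-0.5,0,0],"travel":[0,-0.0002,-0.0175],"jaw":1},{"rot":[-0.5,0,0],"travel":[0,-0.0002,-0.0175],"jaw":1},{"rot":[-0.5,0,0],"travel":[0,-0.0003,-0.0174],"jaw":1},{"rot":[-0.5,0,0],"travel":[0,-0.0003,-0.0174],"jaw":1},{"rot":[-0.5,0,0],"travel":[0,-0.0003,-0.0174],"jaw":1},{"rot":[-0.5,0,0],"travel":[0,-0.0003,-0.0174],"jaw":1},{"rot":[-0.5,0,0],"travel":[0,-0.0003,-0.0174],"jaw":1}]'
python3 - <<'E'
from h import *
rl()
E
```

```text
time: 20.9
position: [0.6085, 0.092, 0.1293]
tool_rot: [1.139, 1.252, -1.14]
ft_force: [-0.2, -1.1, -4.4]
grip_width: 0.364
t 20.90 pos [0.6085 0.092  0.1293] yaw 5.37 downerr [-0.0006 -0.0004] F [-0.2 -1.1 -4.4] grip 0.364 q [-0.44  0.31  0.3   1.67 -0.1   1.18 -0.02]
rail xy mm 117.2 -20.8 radius 119.1 ang 79.94 carriage yaw rel 80.02
```

```bash
python3 -m jog '[{"rot":[-0.5,0,0],"travel":[0,0,-0.0175],"jaw":1},{"rot":[-0.5,0,0],"travel":[0,0,-0.0175],"jaw":1},{"rot":[-0.5,0,0],"travel":[0,0,-0.0175],"jaw":1},{"rot":[-0.5,0,0],"travel":[0,0,-0.0175],"jaw":1},{"rot":[0,0,0],"travel":[0,0,-0.02],"jaw":1},{"rot":[0,0,0],"travel":[0,0,-0.02],"jaw":1},{"rot":[0,0,0],"travel":[0,0,-0.02],"jaw":1},{"rot":[0,0,0],"travel":[0,0,-0.02],"jaw":1}]'
python3 - <<'E'
from h import *
rl()
cv2.imwrite("pics/scene10.png",ctrl.get_image("scene")[:,:,::-1])
crop("pics/scene10.png","pics/c101.png",290,200,430,340,5)
E
```

```text
time: 21.7
position: [0.5989, 0.1366, 0.1295]
tool_rot: [1.01, 1.324, -1.01]
ft_force: [-0.1, -0.3, -4.9]
grip_width: 0.366
t 21.70 pos [0.5989 0.1366 0.1295] yaw 15.33 downerr [-0.0001 -0.    ] F [-0.1 -0.3 -4.9] grip 0.366 q [-0.48  0.31  0.26  1.67 -0.08  1.17  0.06]
rail xy mm 119.8 24.8 radius 122.3 ang 101.68 carriage yaw rel 89.98
```

View pics/c101.png

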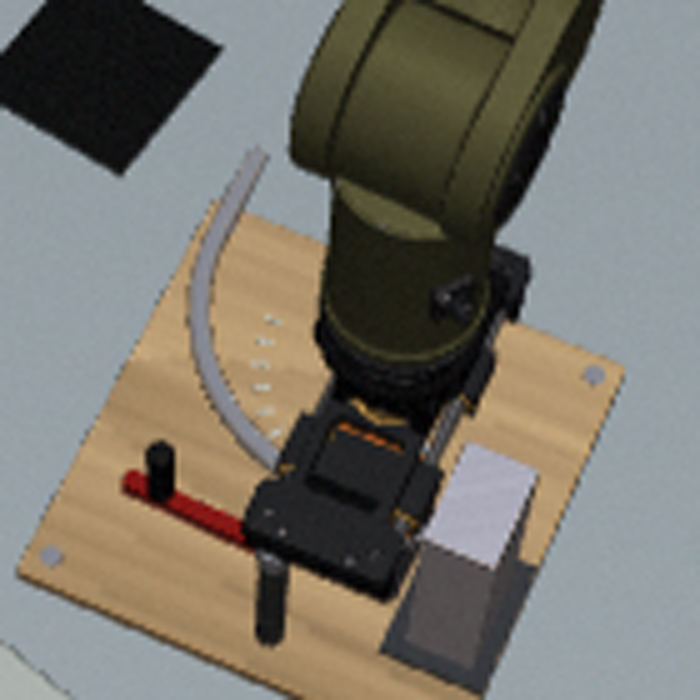

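```bash
python3 -m jog '[{"rot":[0,0,0],"travel":[0,0,-0.01],"jaw":1},{"rot":[0,0,0],"travel":[0,0,-0.008],"jaw":1},{"rot":[0,0,0],"travel":[0,0,-0.006],"jaw":1},{"rot":[0,0,0],"travel":[0,0,-0.004],"jaw":1},{"rot":[0,0,0],"travel":[0,0,0],"jaw":1}]'
python3 - <<'E'
from h import *
rl()
E
python3 -m jog '[{"rot":[0,0,0],"travel":[0,0,-0.003],"jaw":1},{"rot":[0,0,0],"travel":[0,0,-0.003],"jaw":1},{"rot":[0,0,0],"travel":[0,0,0],"jaw":1}]'
python3 - <<'E'
from h import *
rl()
E
```

```text
time: 22.25
position: [0.5968, 0.1444, 0.1296]
tool_rot: [1.01, 1.324, -1.009]
ft_force: [0.5, -0.1, -4.9]
grip_width: 0.363
t 22.25 pos [0.5968 0.1444 0.1296] yaw 15.37 downerr [0.0001 0.0001] F [ 0.5 -0.1 -4.9] grip 0.363 q [-0.49  0.31  0.25  1.67 -0.08  1.17  0.05]
rail xy mm 119.9 32.8 radius 124.3 ang 105.3 carriage yaw rel 90.02
time: 22.55
position: [0.5964, 0.1459, 0.1296]
tool_rot: [1.009, 1.324, -1.009]
ft_force: [0.7, 0.2, -4.5]
grip_width: 0.362
t 22.55 pos [0.5964 0.1459 0.1296] yaw 15.36 downerr [ 0.0001 -0.0001] F [ 0.7  0.2 -4.5] grip 0.362 q [-0.49  0.31  0.25  1.67 -0.08  1.17  0.05]
rail xy mm 119.9 34.4 radius 124.7 ang 106.03 carriage yaw rel 90.01
```

```bash
python3 -m jog '[{"rot":[0,0,0],"travel":[0,0,-0.003],"jaw":1},{"rot":[0,0,0],"travel":[0,0,-0.003],"jaw":1},{"rot":[0,0,0],"travel":[0,0,0],"jaw":1}]'
python3 - <<'E'
from h import *
rl()
E
python3 -m jog '[{"rot":[0,0,0],"travel":[0,0,-0.003],"jaw":1},{"rot":[0,0,0],"travel":[0,0,-0.003],"jaw":1},{"rot":[0,0,0],"travel":[0,0,0],"jaw":1}]'
python3 - <<'E'
from h import *
rl()
E
```

```text
time: 22.85
position: [0.5963, 0.1461, 0.1296]
tool_rot: [1.009, 1.322, -1.011]
ft_force: [1.1, -3.9, -3.4]
grip_width: 0.37
t 22.85 pos [0.5963 0.1461 0.1296] yaw 15.28 downerr [ 0.0006 -0.0017] F [ 1.1 -3.9 -3.4] grip 0.37 q [-0.49  0.31  0.25  1.67 -0.08  1.17  0.04]
rail xy mm 119.9 34.6 radius 124.7 ang 106.09 carriage yaw rel 89.93
time: 23.15
position: [0.5963, 0.1461, 0.1297]
tool_rot: [1.009, 1.32, -1.013]
ft_force: [1.1, -7.6, -4.4]
grip_width: 0.367
t 23.15 pos [0.5963 0.1461 0.1297] yaw 15.21 downerr [ 0.0012 -0.0036] F [ 1.1 -7.6 -4.4] grip 0.367 q [-0.5   0.31  0.25  1.67 -0.08  1.17  0.04]
rail xy mm 119.8 34.6 radius 124.7 ang 106.09 carriage yaw rel 89.86
```

```bash
python3 -m jog '[{"rot":[0,0,0],"travel":[0.004,0,0.003],"jaw":1},{"rot":[0,0,0],"travel":[0.004,0,0],"jaw":1},{"rot":[0,0,0],"travel":[0.004,0,0],"jaw":1},{"rot":[0,0,0],"travel":[0.004,0,0],"jaw":1},{"rot":[0,0,0],"travel":[0,0,0],"jaw":1}]'
python3 - <<'E'
from h import *
rl()
E
python3 -m jog '[{"rot":[0,0,0],"travel":[0.003,0,0],"jaw":1},{"rot":[0,0,0],"travel":[0,0,0],"jaw":1}]'
python3 - <<'E'
from h import *
rl()
E
```

```text
time: 23.65
position: [0.597, 0.1462, 0.1255]
tool_rot: [1.011, 1.32, -1.011]
ft_force: [2.7, -5.6, -2.6]
grip_width: 0.367
t 23.65 pos [0.597  0.1462 0.1255] yaw 15.24 downerr [ 0.0026 -0.0019] F [ 2.7 -5.6 -2.6] grip 0.367 q [-0.49  0.31  0.25  1.67 -0.08  1.16  0.04]
rail xy mm 120.6 34.6 radius 125.4 ang 105.99 carriage yaw rel 89.89
time: 23.85
position: [0.5971, 0.1463, 0.1248]
tool_rot: [1.011, 1.32, -1.01]
ft_force: [1.5, -7.0, -1.9]
grip_width: 0.367
t 23.85 pos [0.5971 0.1463 0.1248] yaw 15.24 downerr [ 0.0028 -0.0018] F [ 1.5 -7.  -1.9] grip 0.367 q [-0.49  0.31  0.25  1.68 -0.08  1.16  0.04]
rail xy mm 120.7 34.6 radius 125.5 ang 105.98 carriage yaw rel 89.89
```

```bash
python3 -m jog '[{"rot":[0,0,0],"travel":[0.003,0,0],"jaw":1},{"rot":[0,0,0],"travel":[0,0,0],"jaw":1}]'
python3 -m jog '[{"rot":[0,0,0],"travel":[0.002,0,0],"jaw":1},{"rot":[0,0,0],"travel":[0,0,0],"jaw":1}]'
python3 - <<'E'
from h import *
rl()
E
```

```text
time: 24.05
position: [0.5972, 0.1463, 0.1241]
tool_rot: [1.011, 1.32, -1.01]
ft_force: [1.5, -6.1, -1.3]
grip_width: 0.365
time: 24.25
position: [0.5972, 0.1463, 0.1241]
tool_rot: [1.011, 1.32, -1.01]
ft_force: [0.7, -7.2, 2.1]
grip_width: 0.363
t 24.25 pos [0.5972 0.1463 0.1241] yaw 15.24 downerr [ 0.003  -0.0017] F [ 0.7 -7.2  2.1] grip 0.363 q [-0.49  0.31  0.25  1.68 -0.08  1.16  0.04]
rail xy mm 120.7 34.5 radius 125.6 ang 105.97 carriage yaw rel 89.89
```

```bash
python3 -m jog '[{"rot":[0,0,0],"travel":[-0.002,0,0.003],"jaw":1},{"rot":[0,0,0],"travel":[0,0,0],"jaw":1},{"rot":[0,0,0],"travel":[0,0,0],"jaw":-0.5},{"rot":[0,0,0],"travel":[0,0,0],"jaw":-0.5},{"rot":[0,0,0],"travel":[0,0,0],"jaw":-0.5},{"rot":[0,0,0],"travel":[0,0,0],"jaw":-0.5},{"rot":[0,0,0],"travel":[0,0,0],"jaw":-0.5}]'
python3 - <<'E'
from h import *
rl()
E
python3 -m jog '[{"rot":[0,0,0],"travel":[-0.02,0,0],"jaw":-0.5},{"rot":[0,0,0],"travel":[-0.06,0,0],"jaw":-0.5},{"rot":[0,0,0],"travel":[-0.1,0,0],"jaw":-0.5},{"rot":[0,0,0],"travel":[-0.1,0,0],"jaw":-0.5},{"rot":[0,0,0],"travel":[-0.06,0,0],"jaw":-0.5},{"rot":[0,0,0],"travel":[0,0,0],"jaw":-0.5}]'
python3 - <<'E'
from h import *
rl()
for n in ("scene","top"): cv2.imwrite(f"pics/{n}11.png",ctrl.get_image(n)[:,:,::-1])
crop("pics/scene11.png","pics/c111.png",290,200,430,340,5)
crop("pics/top11.png","pics/c112.png",225,130,365,270,4)
E
```

```text
time: 24.95
position: [0.5958, 0.1483, 0.123]
tool_rot: [1.009, 1.325, -1.009]
ft_force: [-0.2, 0.3, 0.6]
grip_width: 0.709
t 24.95 pos [0.5958 0.1483 0.123 ] yaw 15.40 downerr [0.0001 0.0005] F [-0.2  0.3  0.6] grip 0.709 q [-0.49  0.31  0.25  1.68 -0.08  1.16  0.05]
rail xy mm 119.9 36.9 radius 125.5 ang 107.1 carriage yaw rel 90.05
time: 25.55
position: [0.5978, 0.1482, 0.2289]
tool_rot: [1.014, 1.32, -1.004]
ft_force: [0.3, 0.7, -0.6]
grip_width: 0.75
t 25.55 pos [0.5978 0.1482 0.2289] yaw 15.36 downerr [0.0063 0.0023] F [ 0.3  0.7 -0.6] grip 0.75 q [-0.5   0.24  0.26  1.55 -0.06  1.35  0.03]
rail xy mm 121.8 36.2 radius 127.1 ang 106.56 carriage yaw rel 90.01
```

View pics/c111.png

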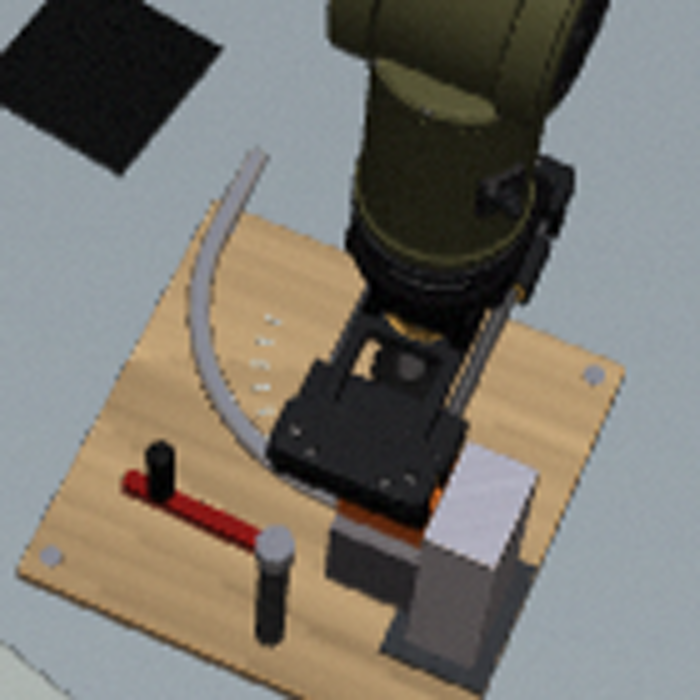

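View pics/c112.png

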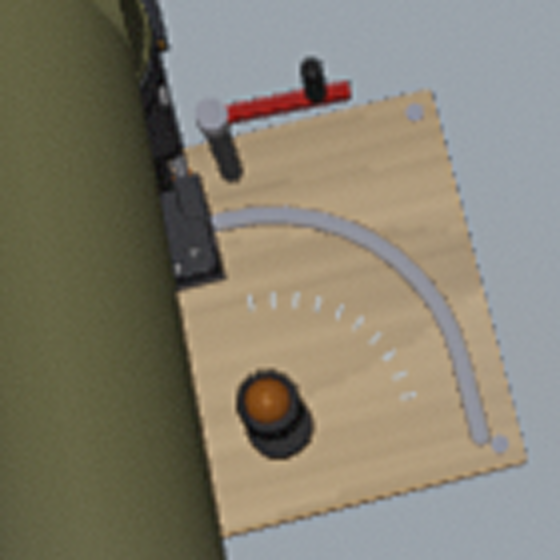

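```bash
python3 - <<'E'
from h import *
c,s=np.cos(RAIL[2]),np.sin(RAIL[2]); Rm=np.array([[c,-s],[s,c]])
B=np.array([1.,.85])
def inr(w): return Rm.T@(w[:2]-RAIL[:2])*1e3
ws=ray("scene",un((160,450),290,200,5)-B,.183); wt=ray("top",un((312,64),225,130,4),.183)
for w in (ws,wt):
    r=inr(w); v=r-[175,-8]; print(w,r,np.hypot(*v),"ang",np.arctan2(-v[0],-v[1]))
for a in (0,.05,.1,.15,.2,.25):
    r=np.array([175-65*np.sin(a),-8-65*np.cos(a)]); w=np.r_[RAIL[:2]+Rm@r/1e3,.183]; ph=np.r_[RAIL[:2]+Rm@np.array([175-86*np.sin(a),-8-86*np.cos(a)])/1e3,.136]
    f=lambda n,P,x0,y0,k,b:(((proj(n,P)[0]+b)-[x0,y0]+.5)*k-.5).round(0)
    print(a,r.round(1),w.round(4),"scene",f("scene",w,290,200,5,B),"armend",f("scene",ph,290,200,5,B),"top",f("top",w,225,130,4,0),f("top",ph,225,130,4,0))
E
```

```text
[0.6749 0.0553 0.183 ] [171.6069 -73.7221] 65.80958155514459 ang 0.05158224127677702
[0.6779 0.0532 0.183 ] [173.949  -76.5487] 68.55679196733058 ang 0.015331375101197968
0 [175. -73.] [0.678  0.0569 0.183 ] scene [158. 456.] armend [122. 479.] top [306.  64.] [345.  82.]
0.05 [171.8 -72.9] [0.6748 0.0561 0.183 ] scene [161. 451.] armend [126. 472.] top [307.  69.] [346.  88.]
0.1 [168.5 -72.7] [0.6716 0.0555 0.183 ] scene [165. 446.] armend [130. 466.] top [308.  74.] [347.  95.]
0.15 [165.3 -72.3] [0.6684 0.0551 0.183 ] scene [168. 441.] armend [134. 459.] top [308.  79.] [348. 102.]
0.2 [162.1 -71.7] [0.6652 0.0548 0.183 ] scene [172. 436.] armend [139. 453.] top [309.  85.] [349. 108.]
0.25 [158.9 -71. ] [0.6619 0.0546 0.183 ] scene [176. 431.] armend [145. 447.] top [309.  90.] [349. 115.]
```

```bash
python3 -m jog '[{"rot":[0,0,0],"travel":[0,0.02,0.04],"jaw":-0.5},{"rot":[0,0,0],"travel":[0,0.04,0.085],"jaw":-0.5},{"rot":[0,0,0],"travel":[0,0.05,0.11],"jaw":-0.5},{"rot":[0,0,0],"travel":[0,0.04,0.085],"jaw":-0.5},{"rot":[0,0,0],"travel":[0,0.025,0.045],"jaw":-0.5},{"rot":[0,0,0],"travel":[0,0,0],"jaw":-0.5},{"rot":[0,0,0],"travel":[0,0,0],"jaw":-0.5}]'
python3 - <<'E'
from h import *
rl()
for n in ("scene","top"): cv2.imwrite(f"pics/{n}12.png",ctrl.get_image(n)[:,:,::-1])
crop("pics/scene12.png","pics/c121.png",290,200,430,340,5)
crop("pics/top12.png","pics/c122.png",225,130,365,270,4)
E
```

```text
time: 26.35
position: [0.675, 0.0568, 0.2239]
tool_rot: [1.009, 1.326, -1.01]
ft_force: [-0.8, 0.8, 0.2]
grip_width: 0.746
t 26.35 pos [0.675  0.0568 0.2239] yaw 15.38 downerr [-0.002   0.0007] F [-0.8  0.8  0.2] grip 0.746 q [-0.35  0.39  0.31  1.38 -0.12  1.39  0.23]
rail xy mm 172.1 -72.3 radius 186.6 ang 67.21 carriage yaw rel 90.03
```

View pics/c121.png

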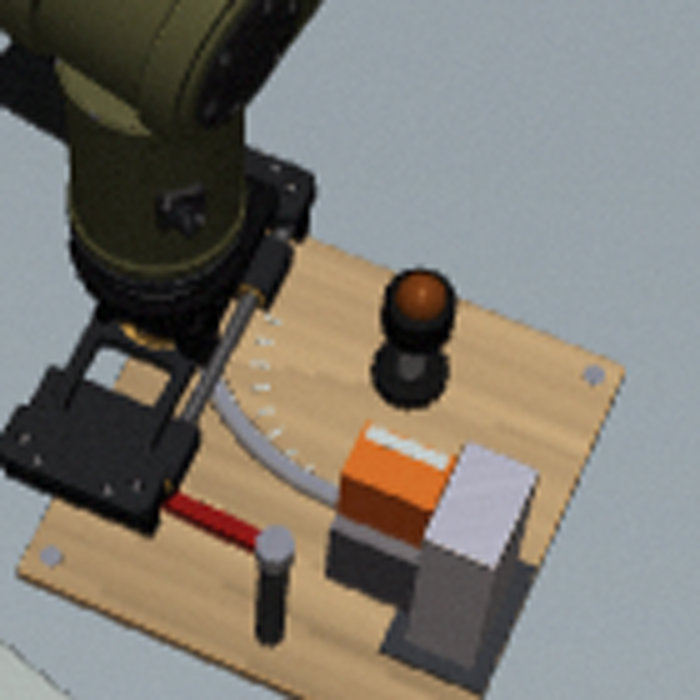

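View pics/c122.png

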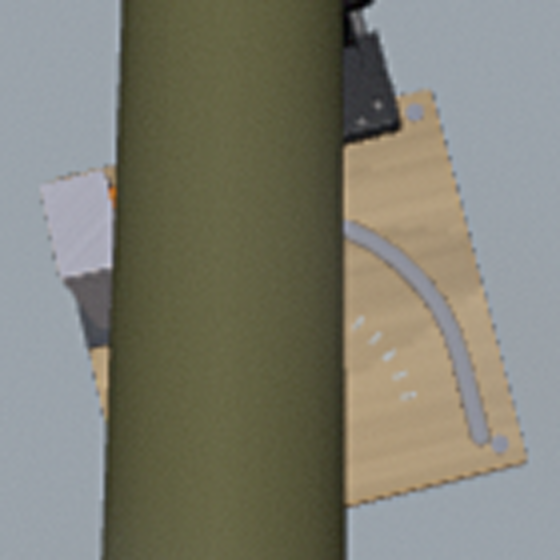

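```bash
python3 -m jog '[{"rot":[0,0,0],"travel":[0.04,0,0],"jaw":-0.5},{"rot":[0,0,0],"travel":[0.07,0,0],"jaw":-0.5},{"rot":[0,0,0],"travel":[0.07,0,0],"jaw":-0.5},{"rot":[0,0,0],"travel":[0.04,0,0],"jaw":-0.5},{"rot":[0,0,0],"travel":[0.02,0,0],"jaw":-0.5},{"rot":[0,0,0],"travel":[0,0,0],"jaw":-0.5}]'
python3 -m jog '[{"rot":[0,0,0],"travel":[0,0,0],"jaw":1},{"rot":[0,0,0],"travel":[0,0,0],"jaw":1},{"rot":[0,0,0],"travel":[0,0,0],"jaw":1},{"rot":[0,0,0],"travel":[0,0,0],"jaw":1},{"rot":[0,0,0],"travel":[0,0,0],"jaw":1},{"rot":[0,0,0],"travel":[0,0,0],"jaw":1},{"rot":[0,0,0],"travel":[0,0,0],"jaw":1},{"rot":[0,0,0],"travel":[0,0,0],"jaw":1}]' 10
python3 - <<'E'
from h import *
rl()
E
```

```text
time: 27.05
position: [0.675, 0.0565, 0.1522]
tool_rot: [1.008, 1.325, -1.01]
ft_force: [-0.1, -0.4, -0.2]
grip_width: 0.749
time: 27.85
position: [0.6755, 0.0561, 0.153]
tool_rot: [1.01, 1.324, -1.009]
ft_force: [0.4, 0.3, 0.6]
grip_width: 0.156
t 27.85 pos [0.6755 0.0561 0.153 ] yaw 15.36 downerr [0.0001 0.0001] F [0.4 0.3 0.6] grip 0.156 q [-0.35  0.42  0.31  1.47 -0.13  1.26  0.24]
rail xy mm 172.4 -73.2 radius 187.3 ang 67.01 carriage yaw rel 90.01
```

```bash
python3 - <<'E'
import numpy as np
a=np.linspace(.04,1.585,17)
P=np.c_[175-65*np.sin(a),-8-65*np.cos(a)]/300
d=np.diff(P,axis=0)
for i,x in enumerate(d): print(i,[0,round(x[0],4),round(-x[1],4)],a[i+1].round(2))
E
```

```text
0 [0, np.float64(-0.0208), np.float64(-0.0018)] 0.14
1 [0, np.float64(-0.0206), np.float64(-0.0038)] 0.23
2 [0, np.float64(-0.0201), np.float64(-0.0058)] 0.33
3 [0, np.float64(-0.0194), np.float64(-0.0077)] 0.43
4 [0, np.float64(-0.0186), np.float64(-0.0096)] 0.52
5 [0, np.float64(-0.0176), np.float64(-0.0113)] 0.62
6 [0, np.float64(-0.0164), np.float64(-0.0129)] 0.72
7 [0, np.float64(-0.0151), np.float64(-0.0145)] 0.81
8 [0, np.float64(-0.0136), np.float64(-0.0159)] 0.91
9 [0, np.float64(-0.012), np.float64(-0.0171)] 1.01
10 [0, np.float64(-0.0103), np.float64(-0.0182)] 1.1
11 [0, np.float64(-0.0085), np.float64(-0.0191)] 1.2
12 [0, np.float64(-0.0067), np.float64(-0.0198)] 1.3
13 [0, np.float64(-0.0047), np.float64(-0.0204)] 1.39
14 [0, np.float64(-0.0027), np.float64(-0.0207)] 1.49
15 [0, np.float64(-0.0007), np.float64(-0.0209)] 1.58
```

```bash
python3 -m jog '[{"rot":[0,0,0],"travel":[0,-0.021,-0.002],"jaw":1},{"rot":[0,0,0],"travel":[0,-0.0205,-0.004],"jaw":1},{"rot":[0,0,0],"travel":[0,-0.02,-0.006],"jaw":1},{"rot":[0,0,0],"travel":[0,-0.0195,-0.0075],"jaw":1},{"rot":[0,0,0],"travel":[0,-0.0185,-0.0095],"jaw":1},{"rot":[0,0,0],"travel":[0,-0.0175,-0.0115],"jaw":1},{"rot":[0,0,0],"travel":[0,-0.0165,-0.013],"jaw":1},{"rot":[0,0,0],"travel":[0,-0.015,-0.0145],"jaw":1}]'
python3 - <<'E'
from h import *
rl()
E
```

```text
time: 28.65
position: [0.6266, 0.0643, 0.153]
tool_rot: [1.009, 1.324, -1.009]
ft_force: [2.8, -0.1, -2.5]
grip_width: 0.158
t 28.65 pos [0.6266 0.0643 0.153 ] yaw 15.37 downerr [0.0002 0.0001] F [ 2.8 -0.1 -2.5] grip 0.158 q [-0.39  0.32  0.3   1.61 -0.1   1.23  0.2 ]
rail xy mm 127.4 -52.3 radius 137.8 ang 67.68 carriage yaw rel 90.02
```

```bash
python3 -m jog '[{"rot":[0,0,0],"travel":[0,-0.0135,-0.016],"jaw":1},{"rot":[0,0,0],"travel":[0,-0.012,-0.017],"jaw":1},{"rot":[0,0,0],"travel":[0,-0.0105,-0.018],"jaw":1},{"rot":[0,0,0],"travel":[0,-0.0085,-0.019],"jaw":1},{"rot":[0,0,0],"travel":[0,-0.0065,-0.02],"jaw":1},{"rot":[0,0,0],"travel":[0,-0.0045,-0.0205],"jaw":1},{"rot":[0,0,0],"travel":[0,-0.0025,-0.0205],"jaw":1},{"rot":[0,0,0],"travel":[0,-0.001,-0.014],"jaw":1}]'
python3 - <<'E'
from h import *
rl()
E
```

```text
time: 29.45
position: [0.5984, 0.1019, 0.1531]
tool_rot: [1.009, 1.324, -1.009]
ft_force: [3.1, -1.9, -0.7]
grip_width: 0.156
t 29.45 pos [0.5984 0.1019 0.1531] yaw 15.39 downerr [0.0001 0.0001] F [ 3.1 -1.9 -0.7] grip 0.156 q [-0.45  0.27  0.28  1.66 -0.08  1.21  0.12]
rail xy mm 110.2 -8.6 radius 110.5 ang 85.53 carriage yaw rel 90.04
```

```bash
python3 -m jog '[{"rot":[0,0,0],"travel":[0,0,-0.004],"jaw":1},{"rot":[0,0,0],"travel":[0,0,-0.004],"jaw":1},{"rot":[0,0,0],"travel":[0,0,0],"jaw":1}]'
python3 - <<'E'
from h import *
rl()
E
python3 -m jog '[{"rot":[0,0,0],"travel":[0,0,-0.003],"jaw":1},{"rot":[0,0,0],"travel":[0,0,0],"jaw":1}]'
python3 - <<'E'
from h import *
rl()
E
```

```text
time: 29.75
position: [0.5979, 0.1035, 0.153]
tool_rot: [1.01, 1.324, -1.009]
ft_force: [2.7, -1.0, -0.6]
grip_width: 0.157
t 29.75 pos [0.5979 0.1035 0.153 ] yaw 15.36 downerr [-0.0001  0.0001] F [ 2.7 -1.  -0.6] grip 0.157 q [-0.45  0.27  0.28  1.66 -0.08  1.21  0.12]
rail xy mm 110.1 -6.9 radius 110.4 ang 86.44 carriage yaw rel 90.01
time: 29.95
position: [0.5978, 0.1042, 0.153]
tool_rot: [1.01, 1.324, -1.01]
ft_force: [3.5, -1.0, -0.5]
grip_width: 0.154
t 29.95 pos [0.5978 0.1042 0.153 ] yaw 15.35 downerr [ 0.0001 -0.0001] F [ 3.5 -1.  -0.5] grip 0.154 q [-0.45  0.27  0.28  1.66 -0.08  1.21  0.11]
rail xy mm 110.1 -6.2 radius 110.3 ang 86.79 carriage yaw rel 90.0
```

```bash
python3 -m jog '[{"rot":[0,0,0],"travel":[0,0,-0.003],"jaw":1},{"rot":[0,0,0],"travel":[0,0,0],"jaw":1}]'
python3 -m jog '[{"rot":[0,0,0],"travel":[0,0,-0.003],"jaw":1},{"rot":[0,0,0],"travel":[0,0,0],"jaw":1}]'
python3 - <<'E'
from h import *
rl()
for n in ("scene","top"): cv2.imwrite(f"pics/{n}13.png",ctrl.get_image(n)[:,:,::-1])
crop("pics/scene13.png","pics/c131.png",290,200,430,340,5)
E
```

```text
time: 30.15
position: [0.5975, 0.1053, 0.153]
tool_rot: [1.01, 1.324, -1.009]
ft_force: [1.8, -1.8, 0.2]
grip_width: 0.156
time: 30.35
position: [0.5973, 0.106, 0.153]
tool_rot: [1.009, 1.324, -1.009]
ft_force: [3.8, -2.2, -1.8]
grip_width: 0.16
t 30.35 pos [0.5973 0.106  0.153 ] yaw 15.36 downerr [ 0.0003 -0.0002] F [ 3.8 -2.2 -1.8] grip 0.16 q [-0.45  0.27  0.28  1.66 -0.08  1.21  0.11]
rail xy mm 110.2 -4.3 radius 110.3 ang 87.74 carriage yaw rel 90.01
```

View pics/c131.png

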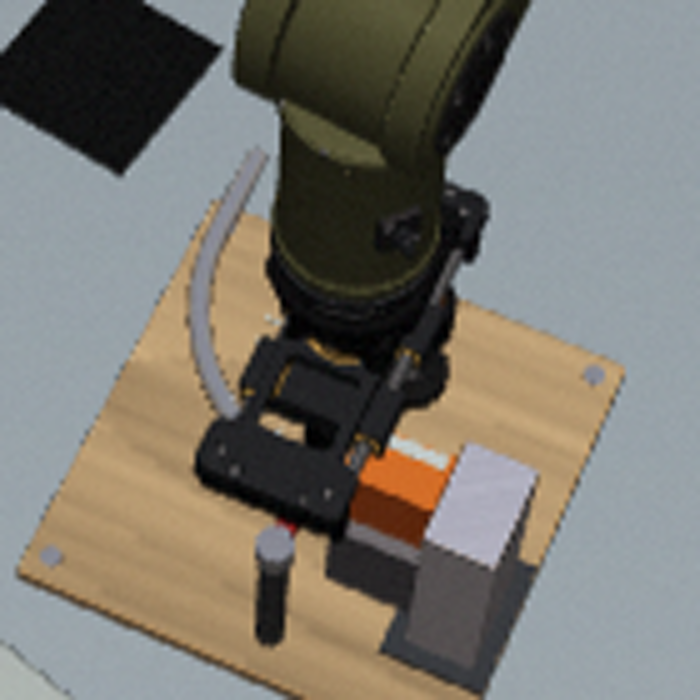

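```bash
python3 -m jog '[{"rot":[0,0,0],"travel":[0,0,0],"jaw":0},{"rot":[0,0,0],"travel":[0,0,0],"jaw":0},{"rot":[0,0,0],"travel":[0,0,0],"jaw":0},{"rot":[0,0,0],"travel":[-0.03,0,0],"jaw":0},{"rot":[0,0,0],"travel":[-0.08,0,0],"jaw":0},{"rot":[0,0,0],"travel":[-0.12,0,0],"jaw":0},{"rot":[0,0,0],"travel":[-0.12,0,0],"jaw":0},{"rot":[0,0,0],"travel":[-0.12,0,0],"jaw":0}]'
python3 -m jog '[{"rot":[0,0,0],"travel":[-0.05,0,0.06],"jaw":0},{"rot":[0,0,0],"travel":[0,0,0.12],"jaw":0},{"rot":[0,0,0],"travel":[0,0,0.15],"jaw":0},{"rot":[0,0,0],"travel":[0,0,0.15],"jaw":0},{"rot":[0,0,0],"travel":[0,0,0.15],"jaw":0},{"rot":[0,0,0],"travel":[0,0,0.15],"jaw":0},{"rot":[0,0,0],"travel":[0,0,0.1],"jaw":0},{"rot":[0,0,0],"travel":[0,0,0.04],"jaw":0}]'
python3 - <<'E'
from h import *
rl()
for n in ("scene","top"): cv2.imwrite(f"pics/{n}14.png",ctrl.get_image(n)[:,:,::-1])
crop("pics/scene14.png","pics/c141.png",290,200,430,340,5)
crop("pics/top14.png","pics/c142.png",225,130,365,270,4)
E
```

```text
time: 31.25
position: [0.5968, 0.1063, 0.2962]
tool_rot: [1.01, 1.324, -1.009]
ft_force: [0.6, 1.0, 0.3]
grip_width: 0.499
time: 32.05
position: [0.6698, -0.1645, 0.3092]
tool_rot: [1.012, 1.321, -1.015]
ft_force: [0.0, 0.5, 0.2]
grip_width: 0.499
t 32.05 pos [ 0.6698 -0.1645  0.3092] yaw 15.06 downerr [-0.0004 -0.002 ] F [0.  0.5 0.2] grip 0.499 q [-0.1   0.4   0.44  1.21 -0.17  1.56  0.57]
rail xy mm 108.5 -284.4 radius 304.4 ang 20.89 carriage yaw rel 89.71
```

View pics/c141.png

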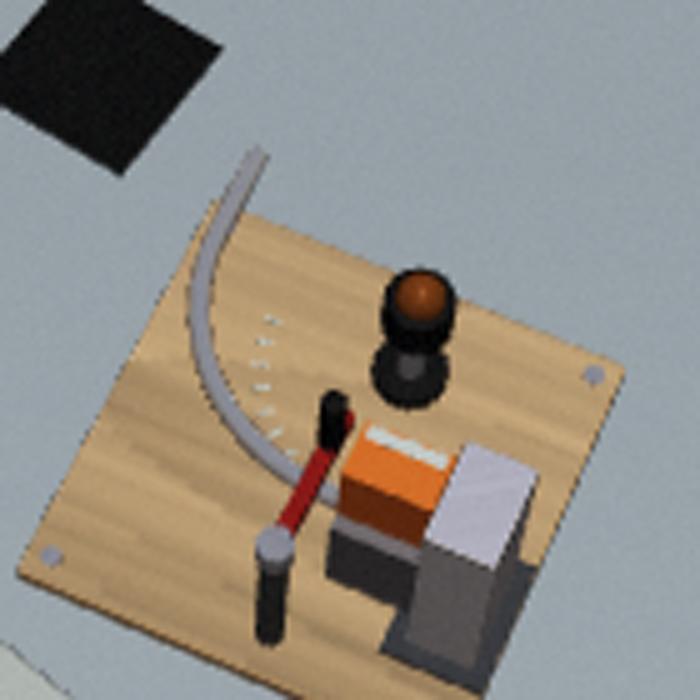

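View pics/c142.png

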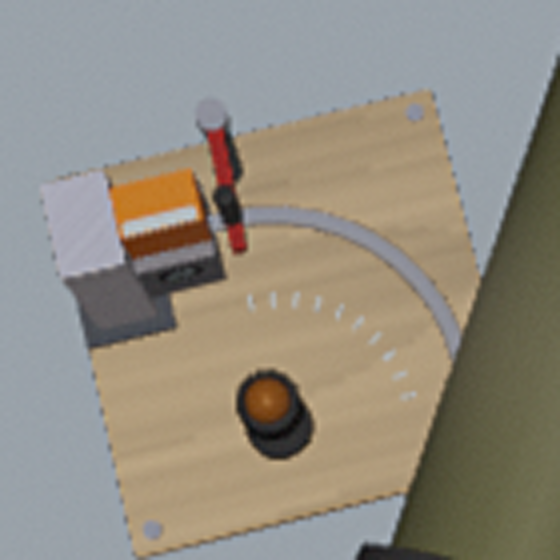

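View pics/top14.png

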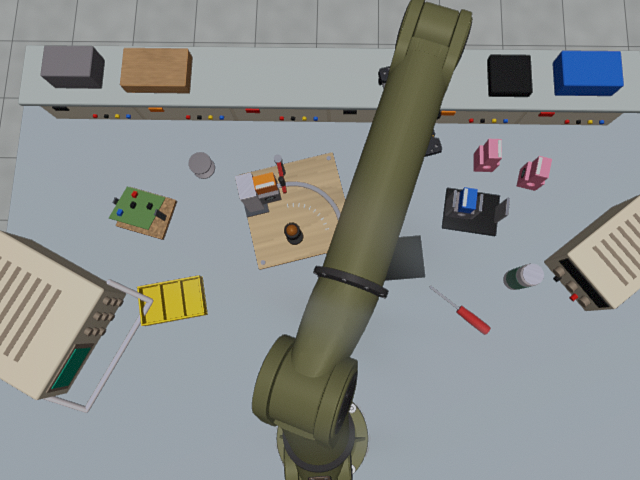

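View pics/scene14.png

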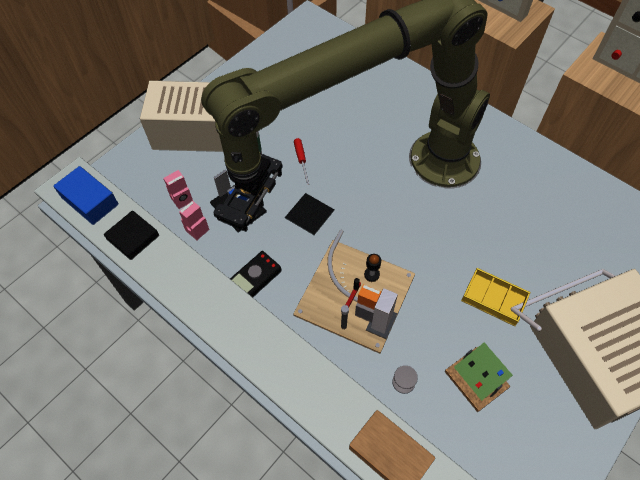

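```bash
python3 - <<'E'
from h import *
c,s=np.cos(RAIL[2]),np.sin(RAIL[2]); Rm=np.array([[c,-s],[s,c]]); B=np.array([1.,.85])
ws=ray("scene",un((334,398),290,200,5)-B,.183); wt=ray("top",un((223,194),225,130,4),.183)
for w in (ws,wt):
    r=Rm.T@(w[:2]-RAIL[:2])*1e3; v=r-[175,-8]; print(r,np.hypot(*v),"ang",np.arctan2(-v[0],-v[1]))
f=lambda n,P,x0,y0,k,b:(((proj(n,P)[0]+b)-[x0,y0]+.5)*k-.5).round(0)
for a in (1.45,1.5,1.57,1.6):
    w=[np.r_[RAIL[:2]+Rm@np.array([175-l*np.sin(a),-8-l*np.cos(a)])/1e3,z] for l,z in((65,.183),(86,.136))]
    print(a,[f("scene",x,290,200,5,B) for x in w],[f("top",x,225,130,4,0) for x in w])
# home carriage predicted grip-top corners (rail frame), z=47.5+116
for P in ((104,10),(136,10),(136,60),(104,60)):
    w=np.r_[RAIL[:2]+Rm@np.array(P)/1e3,.1635]; print(P,f("scene",w,290,200,5,B),f("top",w,225,130,4,0))
E
```

```text
[108.858   -6.6776] 66.15526179795081 ang 1.5907876271515466
[110.1819  -7.9567] 64.81809968076458 ang 1.5714644016757893
1.45 [array([316., 394.]), array([324., 399.])] [array([236., 190.]), array([256., 244.])]
1.5 [array([322., 396.]), array([332., 401.])] [array([231., 192.]), array([249., 246.])]
1.57 [array([331., 399.]), array([343., 405.])] [array([223., 194.]), array([240., 249.])]
1.6 [array([334., 400.]), array([347., 407.])] [array([220., 195.]), array([235., 250.])]
(104, 10) [366. 420.] [199. 220.]
(136, 10) [341. 472.] [187. 170.]
(136, 60) [433. 510.] [104. 190.]
(104, 60) [457. 457.] [116. 241.]
```

```bash
python3 - <<'E'
from bench import ctrl
s=ctrl.get_state(); print(s["time"],s["ft_force"].round(1)); print(ctrl.close_job())
E
```

```text
32.15 [-0.  -0.1  0.1]
the job is handed in; nothing more can be done
None
```

The job is handed in at 32.15 s of the 72 s. By my last checks the carriage is home and the keeper is closed, though no verdict was reported.

**What I did:**
1. I took the orange carriage from the rack by the ends of its grip and stood it upright on the black pad.
2. I let go, took it again across the narrow sides (32 mm measured), and threaded it onto the rod with the lens side towards the lamp.
3. I slid it round the bend and pressed it against the pillar with about 7 N. Then I lowered it until the rod carried it and released it.
4. I pinched the keeper peg, swung the arm to its stop, and moved clear.

**Last checks:**
- **Carriage:** In both pictures it hangs upright and flush on the pillar, with its stripe and lens on the lamp side. Its grip corner in the scene picture was within 2 crop pixels (under 1 px of the picture) of the predicted home position.
- **Keeper:** The scene camera gives 1.59 rad and the top camera 1.57. The force never showed a clear stop. The fingers ended about 2 mm past where I worked out the stop to be, so I judged them to be slipping round the peg.
- **Other things:** The blue carriage and everything else I could see looked unmoved. In the last pictures the gripper covers part of the rack in the scene view, and the arm covers part of the board and pad in the top view.
- **Robot:** It is touching nothing, with a wrist force of about 0 N.

**Disagreement:** The two cameras differed by about 4 to 8 mm in y. I corrected the scene camera by about 1 px using the carriage at its known position on the pad. I checked the alignment again at the rod tip before threading.

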